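# Lay up a cheese board at the pass

## Task

Lay up the wooden serving board for the pass: stand the black ramekin on the round slate in the middle of the board and put its wooden lid on it; set the block of cheese left of the ramekin and the honey jar right of it, each in the middle of the bare wood on that side and in line with the ramekin; and lift the red tin out of the caddy and stand it right behind the ramekin, in the middle of the strip of bare wood between slate and far edge, a broad face towards the ramekin. Everything stands upright; leave the green tin in its slot and the pepper mill where it is. Left, right and behind are as seen from the robot.

Things in the scene. Friction and masses are not known exactly. Their poses are not given: they have to be found in the camera images.
- board: Brown wooden serving board, fixed, 220 x 300 x 18 mm. Origin: middle of its underside; x (220 side) points away from the robot, y (300 side) to its left, within 0.2 rad. A flush grey slate disc, 92 mm across, lies in the middle of its top. Bare wood left and right of the slate is 104 mm wide, middle 98 mm from the board's middle; the strip behind is 64 mm wide, middle 78 mm from it.
- tray: Shallow steel tray, fixed, 260 (x) x 300 (y) mm; origin at the middle of its underside. Floor 3 mm up, rim 13 mm high. Ramekin, lid, cheese and jar start on it, about 130 to 160 mm apart, in any order. Tray and board lie one on the left and one on the right of the caddy, either way round.
- caddy: Dark wooden condiment caddy, fixed, 114 (its x) x 76 (its y) x 62 mm high; origin at the middle of its underside. Three open-topped slots side by side along x, each 30 (x) x 64 mm (y), floor 6 mm up, walls 6 mm. The outer slots, at x = -36 and +36 mm, hold the two tins, either way round; the middle one holds cork coasters ending below the rim.
- ramekin_c (a point): Black round ramekin, empty and open at the top, 64 mm outside diameter, straight sides, 40 mm high, inside diameter 54 mm, 150 g. Point: centre, 20 mm above its underside; z up.
- lid_c (a point): Pale wooden lid of the ramekin, knob up. From below: tapered plug 38 to 45 mm across, 6 mm deep; disc 66 mm across, 5 mm thick; knob 18 mm across, 13 to 29 mm above the plug's underside, on a thinner neck. Point: centre, 14.5 mm above the plug's underside; z up. When on, the plug is inside the ramekin, its underside 34 mm above the ramekin's, and the disc rests on the rim.
- cheese_c (a point): Yellow block of hard cheese with a brown rind at one end, 64 (its x) x 46 (its y) x 36 mm high, 110 g. Point: centre, 18 mm above its underside; z up.
- jar_c (a point): Round honey jar, amber with a white cap and a paper band, 48 mm across, 58 mm high, 120 g, closed. Point: centre, 29 mm above its underside; z up.
- red_tin_c (a point): Flat red spice tin with a brass top, 24 mm thick (its x) x 58 mm broad (its y) x 92 mm high, 90 g, standing in an outer slot of the caddy; its top 36 mm stands out above the caddy's walls. Point: centre, 46 mm above its underside; z up. Its broad faces look along its x.
- green_tin_c (a point): Green tin of the same make and size in the other outer slot; it stays there. Point: centre, 46 mm above its underside.
- mill_c (a point): Dark wooden pepper mill, 50 mm across, 130 mm high, standing loose beyond the caddy; it stays there. Point: centre, 65 mm above its underside.
Mind the look-alikes: they are no part of the job. Leave any purple or turquoise look-alike of the part that bears red_tin_c alone. Of the things that look like the part that bears jar_c, the smaller one is meant.

How it is judged (in metres and radians):
At the end, for the whole second after the job is handed in: On the board, upright (0.1 rad) and at rest: ramekin within 15 mm of its middle, lid seated within 7 mm of the ramekin's axis, cheese left and jar right within 20 mm of the middles of the bare wood, red tin within 16 mm of the middle of the strip behind, facing the ramekin within 0.3 rad (horizontal distance between ramekin_c and board below 0.015 m and z of ramekin_c in the frame of board between 0.032 and 0.044 m and horizontal distance between lid_c and ramekin_c below 0.007 m and z of lid_c in the frame of board between 0.0605 and 0.0705 m and x of cheese_c in the frame of board between -0.02 and 0.02 m and y of cheese_c in the frame of board between 0.078 and 0.118 m and z of cheese_c in the frame of board between 0.03 and 0.042 m and x of jar_c in the frame of board between -0.02 and 0.02 m and y of jar_c in the frame of board between -0.118 and -0.078 m and z of jar_c in the frame of board between 0.041 and 0.053 m and x of red_tin_c in the frame of board between 0.062 and 0.094 m and y of red_tin_c in the frame of board between -0.016 and 0.016 m and z of red_tin_c in the frame of board between 0.058 and 0.07 m and angle between the x axis of red_tin_c and the x axis of board, either way round below 0.3 rad and angle between each of ramekin_c, lid_c, cheese_c, jar_c, red_tin_c's own z axis and vertical below 0.1 rad and linear speed of each of ramekin, lid, cheese, jar, red_tin below 0.02 m/s); the robot touches nothing.
It fails at once if the green tin is moved more than 20 mm (distance of green_tin_c from where it was at the start of the episode above 0.02 m).
It fails at once if the pepper mill is moved more than 20 mm or tipped (distance of mill_c from where it was at the start of the episode above 0.02 m or angle between mill_c's own z axis and vertical above 0.3 rad).
It also fails if it takes over 141 s, if anything falls off the work surface, if the arm or the gripper's body presses on something with over 40 N, if the wrist force passes 120 N, or if a joint passes its speed limit or range.

## Robot

A 6-joint arm with a two-finger parallel gripper is mounted at the origin on the work surface. World frame = base frame: x ahead of the robot, y to its left, z up, the work surface at z = 0. Lengths are in mm, angles in rad, forces in N, time in s.
With the tool pointing down it reaches from about 275 to 750 mm from the base axis. Payload 10.2 kg.
Tool frame: the origin (TCP) lies midway between the tips of the shut fingers; the grasp point (between the pads) lies 19 mm behind it (ctrl.pinch_z is the distance from the TCP to the grasp point, in mm); x points along the fingers, z is the direction in which the jaws open and shut, and the axes are right-handed (so a half turn about x gives the same grasp; the last joint's range is limited). The gripper opens to 85 mm and grips with 20 to 120 N. Pads are 22 mm wide; open, the fingers measure 114 mm over their backs; the gripper's body (76 mm by 85 mm) begins 54 mm behind the grasp point. The pads swing forward as they close: fully open they stand 13 mm farther back than shut.
Start: joints at [-1.445, 0.313, 1.498, -0, 1.331, -0.223], TCP at [179.417, -493.397, 201.294] pointing down, gripper open.
Joint ranges: [-2.94, 2.94], [-0.97, 2.17], [0.19, 2.56], [-1.23, 4.37], [0.02, 3.11], [-2.88, 2.88]. Speed limits (rad/s): [2.39, 2.39, 3.01, 3.14, 3.14, 3.14].

## Interface

Orientations are given as a unit quaternion [w, x, y, z].
In Python, from rig import ctrl, capture, workorder, nets gives the robot as it stands. The module is installed in compiled form; this text tells all that it offers.
- The arm moves only by the tool send_rows, never from a script. Its argument "rows" is text: rows parted by semicolons, each of 5 numbers parted by spaces: the opening, from 0 (shut) to 1 (fully open), then the shift along the tool's x, y, z in cm, then the turn about the tool's x in units of 5 degrees (1.0 is 5 degrees). In form: grip x y z yaw; .... A call has 1 to 12 rows; each row is the pose to reach, as a shift and turn from the pose commanded when the call began, along the tool's axes at that moment; what a row does not reach only later rows make up. A row lasts 1/10 s, in which the tool goes at most 50 mm and 8.59 degrees, less where a joint would pass 70% of its speed; a pose out of reach is approached as far as the arm can. A call with a gripper value outside its range is refused whole. The fingers move at their own pace and stop on an object; "grip_force" is the grip in N (left out, the last holds). Time passes only in rows, so rows that repeat a pose let the fingers close. It gives the time, the measured TCP pose, the force and the opening at its end, in the units of the state.
- ctrl.sense(): the state, without advancing time (a new reading comes with each control period).
- capture(name): name is "scene" or "top" or "wrist"; returns a dict with "pixels" (420x560x3 uint8, red, green, blue), "intrinsics" (3x3 intrinsics, pixels), "view" (4x4, takes a point from world to camera coordinates); the wrist camera has in their place "mount" (4x4, takes a point from camera to tool coordinates, whose origin is the TCP and whose axes are the tool frame's). Camera axes: x right, y down, z forward; pixel columns grow to the right and rows downward; lengths in mm; the calibration is good to about 2 mm. A picture is of the moment at which its call begins: read the wrist's pose just before it. There is no depth.
- workorder.finish_job(): hands the job in, once; it reports no verdict.
Trained networks look in a picture, given as the dict that the camera call returned (one of the last four; its "shot" number tells which), for a name from the list of things; names that differ only in an ending like _2 or _b are one class to them, and where a whole thing is asked for, a point or a joint stands for the part that bears it (a point fixed in the world has none). Each returns a list of dicts, best first, with "confidence" (0 to 1); they miss things now and then, are a little off and sometimes report something else, mostly with a low value. They report only what shows in the picture. A call takes as long as a camera call. They do not tell look-alikes from the thing itself.
- nets.boxes_of(picture, target): "location" ([x, y, z] in mm, in world coordinates, good to about 4 mm: the middle of the surface that is visible of it).
- nets.spot_point(picture, target): "location" ([x, y, z] in mm, in world coordinates, good to about 4 mm: a listed point, or the origin of a listed thing).
The state is a dict: "time_s": time; "joints": joint angles; "dq": joint speeds; "tau": joint torques, N m; "eef_pos": TCP position; "ee_rot": TCP orientation; "force": force on the tool from outside, world axes, zero at the start; "wrist_torque": the same for the moment, N m; "grip_width": opening from 0.0 (shut) to 1.0 (fully open).
Only numpy, scipy, OpenCV 4.12 (cv2) and the standard library are available. Lean on these libraries where they do the work, as an engineer would, in place of code of your own. Each camera call takes 0.05 s, during which the arm holds its last target.

## Working session

There is one attempt and no reset: what is moved stays moved. The work goes in short steps, Python scripts to look and compute and a tool call to move; the robot and the scene stay as the last step left them, time stands still between calls to the robot, and variables do not carry over. Pictures are saved under pics/ and viewed, and the job is handed in when it is done.

Besides the shell and the picture viewer there is one more tool, called after ">>>" by a JSON object that holds its "op" and its "data". send_rows: Moves the arm, as the interface text tells. Its arguments: {"type":"object","properties":{"rows":{"type":"string"},"grip_force":{"type":"number"}},"required":["rows"]}

```bash
mkdir -p pics; cat > h.py <<'E'
import numpy as np, cv2
from rig import ctrl, capture, workorder, nets
def save(p,n): cv2.imwrite('pics/'+n+'.png', cv2.cvtColor(p['pixels'],cv2.COLOR_RGB2BGR))
E
python3 - <<'E'
from h import *
s=ctrl.sense(); print({k:np.round(v,3) for k,v in s.items()}, ctrl.pinch_z)
for c in ['scene','top']:
    p=capture(c); save(p,c+'0')
    for n in ['board','tray','caddy','ramekin_c','lid_c','cheese_c','jar_c','red_tin_c','green_tin_c','mill_c']:
        for d in nets.spot_point(p,n)[:4]: print(c,n,np.round(d['location'],0),round(d['confidence'],2))
E
```

```text
{'time_s': np.float64(0.0), 'joints': array([-1.445,  0.313,  1.498, -0.   ,  1.331, -0.223]), 'dq': array([ 0.002, -0.003, -0.   ,  0.   ,  0.001, -0.   ]), 'tau': array([-1.0000e-03, -4.1227e+01, -2.5974e+01, -0.0000e+00,  4.0000e-03,
        0.0000e+00]), 'eef_pos': array([ 179.365, -493.061,  200.728]), 'ee_rot': array([ 0.579,  0.406,  0.58 , -0.405]), 'force': array([0.57 , 0.286, 0.578]), 'wrist_torque': array([-0.002, -0.022,  0.03 ]), 'grip_width': np.float64(0.997)} 18.700000000000003
scene board [ 517. -274.   -2.] 0.67
scene tray [515. 270.  -2.] 0.89
scene caddy [582. -10.   0.] 0.62
scene ramekin_c [581. 191.  22.] 0.68
scene lid_c [570. 347.  18.] 0.69
scene cheese_c [458. 331.  21.] 0.97
scene jar_c [305. 281.  38.] 0.75
scene jar_c [446. 191.  28.] 0.63
scene red_tin_c [740.  76.  46.] 0.96
scene red_tin_c [698. -96.  46.] 0.88
scene red_tin_c [614.  -1.  54.] 0.6
scene green_tin_c [546. -16.  50.] 0.82
scene mill_c [766. -12.  64.] 0.97
top board [ 518. -271.    4.] 0.92
top tray [514. 264.   2.] 0.62
top tray [ 517. -272.    3.] 0.54
top caddy [578. -12.   2.] 0.84
top caddy [457. 330.  25.] 0.56
top ramekin_c [575. 193.  22.] 0.91
top lid_c [569. 342.  21.] 0.71
top cheese_c [456. 333.  23.] 0.66
top jar_c [447. 196.  30.] 0.96
top jar_c [308. 280.  37.] 0.72
top red_tin_c [695. -95.  46.] 0.89
top red_tin_c [745.  80.  39.] 0.83
top red_tin_c [616.   2.  55.] 0.61
top mill_c [766. -20.  70.] 0.9
```

View pics/scene0.png

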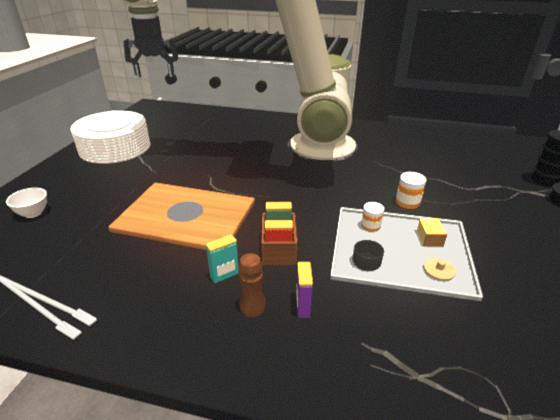

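View pics/top0.png

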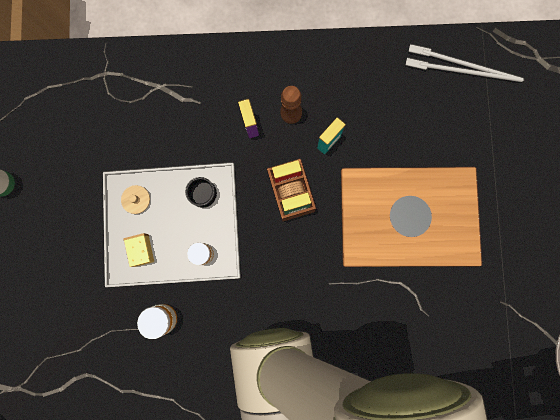

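The scene is clear: the tray is on the left and the board on the right. The red tin is in the caddy's far slot at about (283,168) in the top view. The small jar is at (200,254) and the big decoy jar is off the tray at (153,322). Next I'll refine the positions from the top picture.

```bash
cat >> h.py <<'E'
from scipy.spatial.transform import Rotation as Ro
def bp(p,u,v,z):
    K=p['intrinsics'];V=p['view'];R=V[:3,:3];t=V[:3,3]
    c=-R.T@t; d=R.T@np.linalg.solve(K,[u,v,1.]); return c+d*(z-c[2])/d[2]
def wristview():
    s=ctrl.sense(); p=capture('wrist'); q=s['ee_rot']
    T=np.eye(4);T[:3,:3]=Ro.from_quat([q[1],q[2],q[3],q[0]]).as_matrix();T[:3,3]=s['eef_pos']
    p['view']=np.linalg.inv(T@p['mount']) ; return p
def pose():
    s=ctrl.sense();q=s['ee_rot'];return s['eef_pos'],Ro.from_quat([q[1],q[2],q[3],q[0]]).as_matrix(),s
def go(xyz,jaw):
    """jaw: world angle of jaw axis (deg). prints shift cm & yaw units to take"""
    P,R,s=pose(); d=R.T@(np.array(xyz)-P)/10
    j=np.degrees(np.arctan2(R[1,2],R[0,2]))
    # turn about tool x (down): + turn => world angle decreases
    dy=-(jaw-j); dy=(dy+90)%180-90
    q6=np.degrees(s['joints'][5])
    print('t',round(float(s['time_s']),1),'pos',np.round(P,1),'jaw',round(j,1),'toolx',np.round(R[:,0],2),'q6',round(q6,1),'-> shift cm',np.round(d,2),'yaw',round(dy/5,2),'alt',round((dy-np.sign(dy)*180)/5,2))
E
python3 - <<'E'
from h import *
p=capture('top'); print(p['view'].round(2).tolist())
im=p['pixels']; hsv=cv2.cvtColor(im,cv2.COLOR_RGB2HSV)
# board
m=cv2.inRange(hsv,(5,100,100),(22,255,255)); m[:, :335]=0; m[:150]=0
cs,_=cv2.findContours(m,cv2.RETR_EXTERNAL,2); c=max(cs,key=cv2.contourArea)
r=cv2.approxPolyDP(c,8,True)[:,0]; 
W=np.array([bp(p,u,v,18) for u,v in r]); print('corners',r.tolist(),W.round(0).tolist(), W.mean(0))
h=m.copy(); g=cv2.inRange(hsv,(0,0,70),(180,70,190)); g[:, :380]=0;g[:190]=0;g[245:]=0;g[:,440:]=0
M=cv2.moments(g,True); print('slate',M['m00'],bp(p,M['m10']/M['m00'],M['m01']/M['m00'],18))
rr=cv2.minAreaRect(np.array([bp(p,u,v,18)[:2] for u,v in c[:,0]],np.float32));print('rect',rr)
def blob(mask,z,n,box):
    k=np.zeros_like(mask);x0,y0,x1,y1=box;k[y0:y1,x0:x1]=mask[y0:y1,x0:x1]
    cs,_=cv2.findContours(k,cv2.RETR_EXTERNAL,2); c=max(cs,key=cv2.contourArea)
    w=np.array([bp(p,u,v,z)[:2] for u,v in c[:,0]],np.float32)
    print(n,cv2.minAreaRect(w),cv2.minEnclosingCircle(w))
ye=cv2.inRange(hsv,(22,80,150),(35,255,255))
blob(ye,39,'cheese',(115,225,160,275))
blob(ye,98,'red',(265,150,305,185)); blob(ye,98,'green',(275,188,320,218))
dk=cv2.inRange(hsv,(0,0,0),(180,255,70)); blob(dk,43,'ram',(180,172,225,214))
E
python3 - <<'E'
import cv2
a=cv2.imread('pics/top0.png')[140:300,90:330]; cv2.imwrite('pics/c.png',cv2.resize(a,None,fx=3.3,fy=3.3))
E
```

```text
[[-0.02, -1.0, -0.03, 32.78], [-0.99, 0.03, -0.12, 541.41], [0.13, 0.03, -0.99, 955.76], [0.0, 0.0, 0.0, 1.0]]
corners [[475, 168], [343, 168], [343, 265], [481, 265]] [[620.0, -421.0, 18.0], [629.0, -128.0, 18.0], [413.0, -119.0, 18.0], [406.0, -417.0, 18.0]] [ 517.29415644 -271.33661711   18.        ]
slate 1344.0 [ 517.10839951 -271.42618454   18.        ]
rect ((517.0389404296875, -270.5503234863281), (299.83001708984375, 218.90480041503906), 88.82536315917969)
cheese ((455.83160400390625, 330.2898254394531), (59.017337799072266, 45.1517333984375), 12.536911964416504) ((455.822265625, 330.3106689453125), 36.41868209838867)
red ((614.3248901367188, -0.9494285583496094), (23.07337188720703, 57.00508499145508), 14.818177223205566) ((615.048828125, -0.5743408203125), 29.464111328125)
green ((545.8738403320312, -18.85690689086914), (22.226966857910156, 57.23690414428711), 15.226963996887207) ((544.3267211914062, -19.23770523071289), 29.709718704223633)
ram ((580.130859375, 187.86538696289062), (66.69720458984375, 61.83824157714844), 44.15520095825195) ((579.8129272460938, 188.5986328125), 34.626930236816406)
```

View pics/c.png

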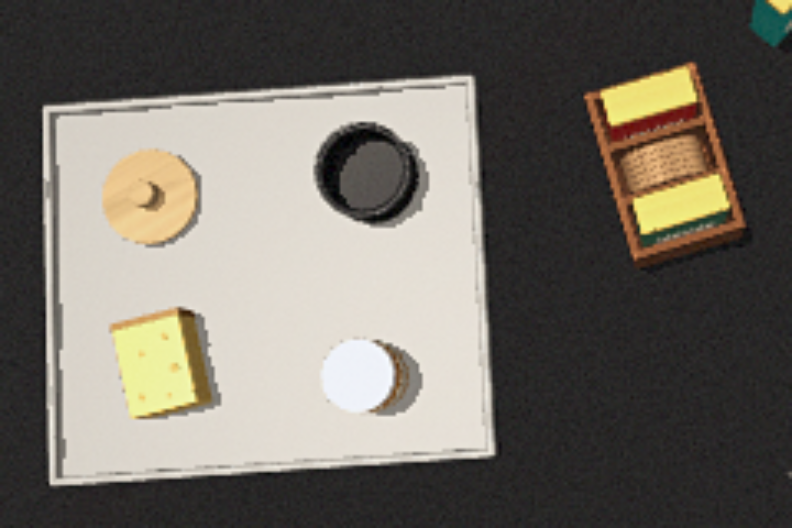

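```bash
python3 - <<'E'
from h import *
go([575,192,200],-15)
E
```

```text
t 1.1 pos [ 179.4 -493.4  201.3] jaw -70.0 toolx [-0. -0. -1.] q6 -12.8 -> shift cm [  0.13  60.6  -50.89] yaw -11.0 alt 25.0
```

>>> {"op": "send_rows", "data": {"rows": "1 0 60.6 -50.9 -14;1 0 60.6 -50.9 -14;1 0 60.6 -50.9 -14;1 0 60.6 -50.9 -14;1 0 60.6 -50.9 -14;1 0 60.6 -50.9 -14;1 0 60.6 -50.9 -14;1 0 60.6 -50.9 -14;1 0 60.6 -50.9 -14;1 0 60.6 -50.9 -14;1 0 60.6 -50.9 -14;1 0 60.6 -50.9 -14"}}

```text
time_s: 2.35
eef_pos: [480.0, 28.4, 201.5]
ee_rot: [0.707, -0.0, 0.707, -0.0]
force: [0.7, -1.7, -0.0]
grip_width: 1.003
```

```bash
python3 - <<'E'
from h import *
go([575,192,200],0)
E
```

```text
t 2.4 pos [480.   28.4 201.5] jaw -0.0 toolx [ 0. -0. -1.] q6 -10.6 -> shift cm [ 0.15 16.36  9.5 ] yaw -0.0 alt 36.0
```

>>> {"op": "send_rows", "data": {"rows": "1 0 16.4 9.8 0;1 0 16.4 9.8 0;1 0 16.4 9.8 0;1 0 16.4 9.8 0;1 0 16.4 9.8 0;1 0 16.4 9.8 0"}}

```text
time_s: 2.95
eef_pos: [577.2, 190.6, 200.7]
ee_rot: [0.707, -0.0, 0.707, 0.0]
force: [0.9, 1.0, -0.5]
grip_width: 1.0
```

```bash
cat > look.py <<'E'
from h import *
import sys
p=wristview(); save(p,sys.argv[1]); go([0,0,0],0)
for n in sys.argv[2:]:
    for d in nets.spot_point(p,n)[:3]: print(n,np.round(d['location'],1),round(d['confidence'],2))
V=p['view']
P,R,s=pose(); x=V@np.append(P,1); uv=p['intrinsics']@x[:3]; print('tcp px',uv[:2]/uv[2],'cam centre',(-V[:3,:3].T@V[:3,3]).round(0))
E
python3 look.py w1 ramekin_c lid_c cheese_c jar_c
```

```text
t 3.0 pos [577.  189.8 201.1] jaw -0.0 toolx [-0. -0. -1.] q6 7.2 -> shift cm [ 20.15 -18.99 -57.69] yaw -0.0 alt 36.0
ramekin_c [582.5 189.2  20.1] 0.86
lid_c [575.7 344.9  19.4] 0.65
cheese_c [455.3 332.6  23.6] 0.88
cheese_c [ 5.793e+02 -1.060e+01 -4.000e-01] 0.74
jar_c [445.1 189.1  33.8] 0.6
tcp px [282.89459861 249.82526595] cam centre [577. 256. 374.]
```

View pics/w1.png

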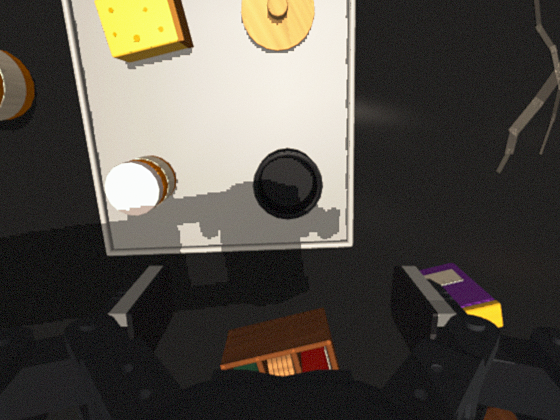

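```bash
python3 - <<'E'
from h import *
p=wristview()
for n,u,v,z in [('ram',288,184,43),('jarcap',136,187,61),('knob',278,6,32),('tin_r?',313,359,98)]: print(n,bp(p,u,v,z).round(1))
g=cv2.cvtColor(p['pixels'],cv2.COLOR_RGB2GRAY); m=(g<70).astype(np.uint8); m[:140]=0;m[230:]=0;m[:,:245]=0;m[:,332:]=0
m=cv2.morphologyEx(m,2,np.ones((5,5)));cs,_=cv2.findContours(m,0,2);c=max(cs,key=cv2.contourArea);print(cv2.minEnclosingCircle(c))
E
```

```text
ram [582.6 191.1  43. ]
jarcap [448.8 192.2  61. ]
knob [573.9 342.3  32. ]
tin_r? [604.2  44.2  98. ]
((286.8218078613281, 183.1286163330078), 34.41120529174805)
```

>>> {"op": "send_rows", "data": {"rows": "1 5 0.1 0.5 0;1 10 0.1 0.5 0;1 14 0.1 0.5 0;1 17 0.1 0.5 0;1 18.8 0.1 0.5 0;1 18.8 0.1 0.5 0;0 18.8 0.1 0.5 0;0 18.8 0.1 0.5 0;0 18.8 0.1 0.5 0;0 18.8 0.1 0.5 0;0 18.8 0.1 0.5 0;0 18.8 0.1 0.5 0", "grip_force": 30}}

```text
time_s: 4.45
eef_pos: [582.4, 191.3, 13.5]
ee_rot: [0.707, 0.0, 0.707, -0.0]
force: [-0.5, -0.3, -0.4]
grip_width: 0.002
```

>>> {"op": "send_rows", "data": {"rows": "0 0 0 0 0;0 0 0 0 0;0 -2 0 0 0;0 -6 0 0 0;0 -11 0 0 0;0 -16 0 0 0;0 -19 0 0 0;0 -19 0 0 0"}}

```text
time_s: 5.25
eef_pos: [584.0, 191.6, 208.3]
ee_rot: [0.71, 0.0, 0.704, 0.0]
force: [0.3, -0.4, -0.7]
grip_width: -0.001
```

```bash
python3 look.py w2; python3 -c "
from h import *
go([517,-271,200],0)"
```

```text
t 5.3 pos [583.  191.4 205.1] jaw -0.0 toolx [ 0.  0. -1.] q6 7.3 -> shift cm [ 20.28 -19.16 -58.37] yaw -0.0 alt 36.0
tcp px [280.70727265 244.84515819] cam centre [582. 257. 382.]
t 5.3 pos [583.  191.4 205.1] jaw -0.0 toolx [ 0.  0. -1.] q6 7.3 -> shift cm [  0.46 -46.24  -6.59] yaw -0.0 alt 36.0
```

View pics/w2.png

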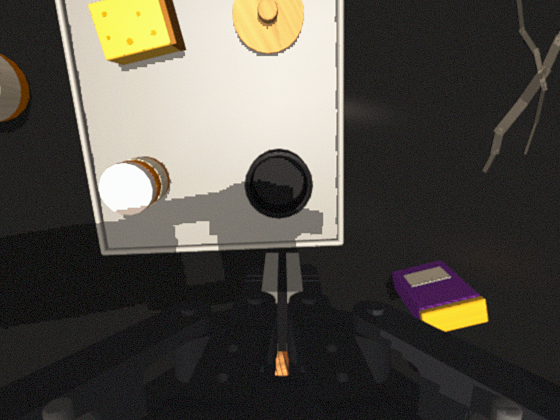

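```bash
python3 - <<'E'
from h import *
p=wristview()
print('wrist bp',bp(p,279,184,43))
for n in ['ramekin_c','jar_c']: 
  print(n,[(np.round(d['location'],1),round(d['confidence'],2)) for d in nets.spot_point(p,n)])
for c in ['top','scene']:
  p=capture(c); save(p,c+'1'); 
  for n in ['ramekin_c','jar_c']:  print(c,n,[(np.round(d['location'],1),round(d['confidence'],2)) for d in nets.spot_point(p,n)])
  P,R,s=pose(); x=p['view']@np.append(P,1); uv=p['intrinsics']@x[:3]; print('tcp',uv[:2]/uv[2])
E
```

```text
wrist bp [580.53775951 192.65704218  43.        ]
ramekin_c [(array([583.5, 189.4,  20.5]), 0.6)]
jar_c [(array([444.8, 186.3,  32.2]), 0.91), (array([575.4, 343.6,  18.9]), 0.2)]
top ramekin_c [(array([580. , 191.4,  25.8]), 0.56)]
top jar_c [(array([448.7, 196.7,  33.5]), 0.68)]
tcp [182.06236873 177.32151565]
scene ramekin_c [(array([584.4, 188.6,  24.9]), 0.73)]
scene jar_c [(array([303.9, 280.6,  37.7]), 0.92), (array([448.3, 193.5,  27.4]), 0.84)]
tcp [380.65846053 183.13720229]
```

View pics/top1.png

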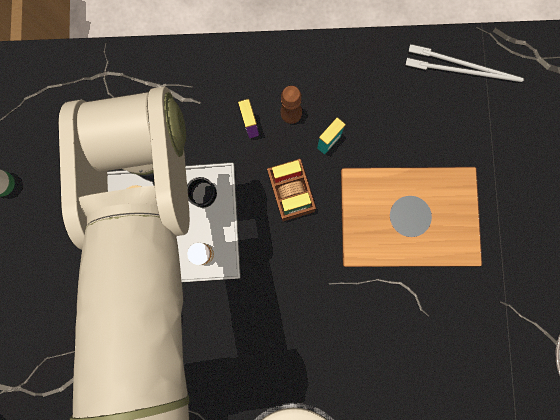

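View pics/scene1.png

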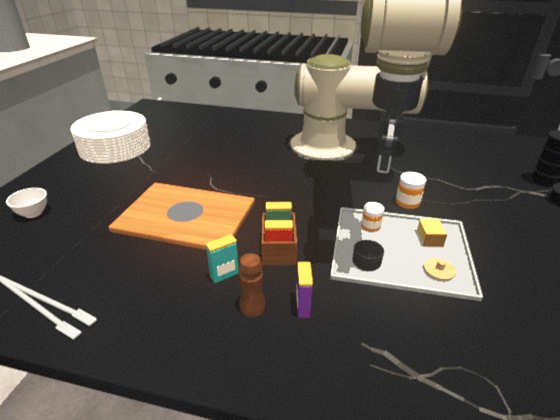

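```bash
python3 - <<'E'
from h import *
ps=capture('scene'); pw=wristview(); P,R,s=pose(); print(P)
def proj(p,X):
    x=p['view']@np.append(X,1); u=p['intrinsics']@x[:3]; return (u[:2]/u[2]).round(1)
for dz in [0,10,20,30,40]: print(dz,proj(ps,P+[0,0,dz]),proj(pw,P+[0,0,dz]))
im=np.vstack([np.hstack([cv2.resize(p['pixels'][b:b+60,a:a+80],None,fx=5,fy=5,interpolation=0) for p,a,b in [(ps,340,130),(pw,240,220)]])])
cv2.imwrite('pics/tip.png',im[:,:,::-1])
E
```

```text
[582.30743774 191.2461559  203.06848457]
0 [380.7 183. ] [282.9 246.9]
10 [381.5 178.5] [282.9 254.3]
20 [382.3 173.9] [283.  262.5]
30 [383.1 169.2] [283.  271.8]
40 [384.  164.4] [283.1 282.4]
```

View pics/tip.png

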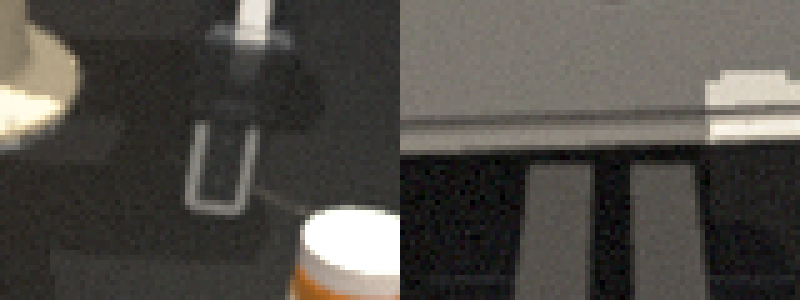

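The fingers shut empty. The scene crop puts the tips about 20 mm above the reported TCP, so they closed above and inside the open ramekin. I'll go lower, with a force and picture check before closing.

>>> {"op": "send_rows", "data": {"rows": "1 0 0 0 0;1 0 0 0 0;1 4 0 0 0;1 8 0 0 0;1 12 0 0 0;1 16 0 0 0;1 17.5 0 0 0;1 18.5 0 0 0;1 18.5 0 0 0"}}

```text
time_s: 6.75
eef_pos: [582.6, 191.3, 18.5]
ee_rot: [0.707, 0.0, 0.707, -0.0]
force: [0.5, -0.2, 0.3]
grip_width: 0.998
```

```bash
python3 look.py w3; python3 -c "
from h import *
p=capture('scene');save(p,'s3');cv2.imwrite('pics/s3c.png',cv2.resize(p['pixels'][180:300,320:480],None,fx=5,fy=5)[:,:,::-1]);print(ctrl.sense()['force'])"
```

```text
t 6.8 pos [583.1 191.4  19.5] jaw -0.0 toolx [ 0.  0. -1.] q6 7.3 -> shift cm [  1.84 -19.15 -58.31] yaw -0.0 alt 36.0
tcp px [283.81622373 247.24273179] cam centre [582. 257. 192.]
[-0.11916903 -0.91356921 -0.02347247]
```

View pics/s3c.png

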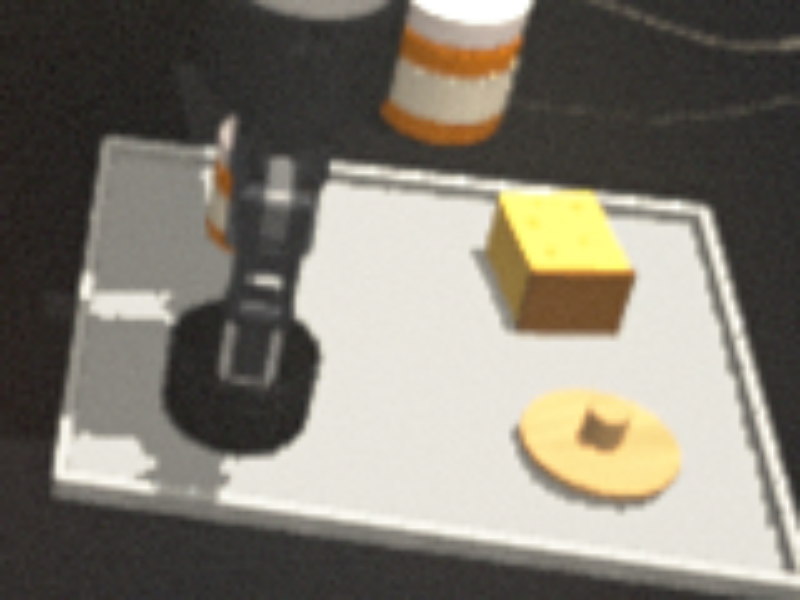

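View pics/w3.png

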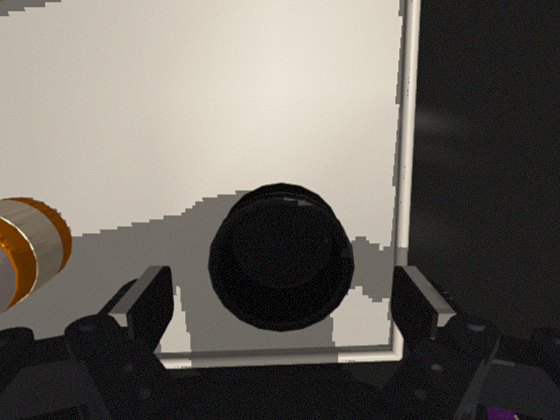

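>>> {"op": "send_rows", "data": {"rows": "1 0.8 0 -0.1 0;1 1.6 0 -0.1 0;1 2.4 0 -0.1 0;1 2.4 0 -0.1 0"}}

```text
time_s: 7.25
eef_pos: [580.5, 191.1, -7.1]
ee_rot: [0.706, 0.0, 0.708, -0.0]
force: [-0.3, 0.1, 0.1]
grip_width: 0.999
```

```bash
python3 look.py w4; python3 -c "
from h import *
p=capture('scene');save(p,'s4');cv2.imwrite('pics/s4c.png',cv2.resize(p['pixels'][180:300,320:480],None,fx=5,fy=5)[:,:,::-1]);print(ctrl.sense()['force'])
P,R,s=pose()
for dz in [0,20,40]:
  x=p['view']@np.append(P+[42,0,dz],1);u=p['intrinsics']@x[:3];print(u[:2]/u[2])"
```

```text
t 7.3 pos [581.  191.2  -6.4] jaw -0.0 toolx [-0. -0. -1.] q6 7.3 -> shift cm [ -0.56 -19.14 -58.1 ] yaw -0.0 alt 36.0
tcp px [283.7330678  247.15199791] cam centre [580. 257. 167.]
[ 0.28537182 -0.14251308  0.61121846]
[364.96049737 276.88038233]
[366.18650001 270.00021594]
[367.44720271 262.92531735]
```

View pics/s4c.png

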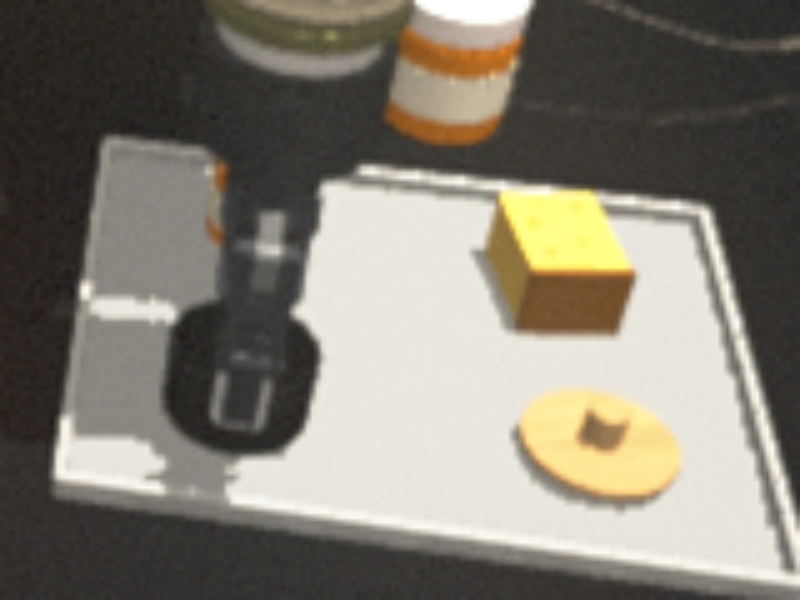

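View pics/w4.png

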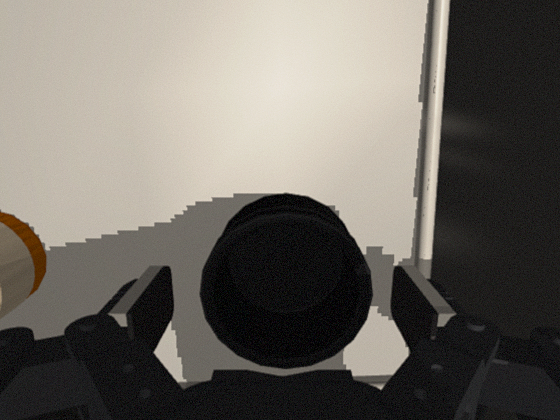

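>>> {"op": "send_rows", "data": {"rows": "1 0.5 0 0.1 0;1 0.5 0 0.1 0;0 0.5 0 0.1 0;0 0.5 0 0.1 0;0 0.5 0 0.1 0;0 0.5 0 0.1 0;0 0.5 0 0.1 0;0 0.5 0 0.1 0;0 0.5 0 0.1 0", "grip_force": 30}}

```text
time_s: 8.25
eef_pos: [582.4, 191.3, -10.2]
ee_rot: [0.707, 0.0, 0.707, -0.0]
force: [-2.7, -0.7, 6.3]
grip_width: 0.748
```

>>> {"op": "send_rows", "data": {"rows": "0 -1 0 0 0;0 -3 0 0 0;0 -6 0 0 0;0 -10 0 0 0;0 -14 0 0 0;0 -17 0 0 0;0 -17 -3 -0.4 0;0 -17 -7 -1 0;0 -17 -11 -1.5 0;0 -17 -15 -2.1 0;0 -17 -19 -2.7 0;0 -17 -23 -3.2 0"}}

```text
time_s: 9.45
eef_pos: [549.8, -40.2, 159.8]
ee_rot: [0.707, 0.0, 0.707, -0.0]
force: [0.3, 0.0, -1.7]
grip_width: 0.746
```

```bash
python3 look.py w5; python3 -c "
from h import *
go([517,-271,160],0)"
```

```text
t 9.5 pos [549.5 -45.6 159.7] jaw -0.2 toolx [ 0. -0. -1.] q6 -16.6 -> shift cm [ 15.95   4.39 -54.97] yaw -0.04 alt 35.96
tcp px [282.14358341 256.53979321] cam centre [549.  25. 333.]
t 9.5 pos [549.5 -45.6 159.7] jaw -0.2 toolx [ 0. -0. -1.] q6 -16.6 -> shift cm [  0.03 -22.55  -3.16] yaw -0.04 alt 35.96
```

View pics/w5.png

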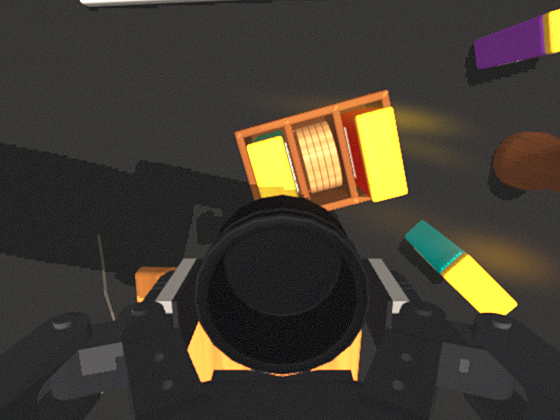

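>>> {"op": "send_rows", "data": {"rows": "0 0 -4 -0.6 0;0 0 -8 -1.1 0;0 0 -12 -1.7 0;0 0 -16 -2.2 0;0 0 -20 -2.8 0;0 0 -22 -3.1 0;0 0 -22.6 -3.2 0;0 4 -22.6 -3.2 0;0 8 -22.6 -3.2 0;0 8 -22.6 -3.2 0;0 8 -22.6 -3.2 0"}}

```text
time_s: 10.6
eef_pos: [518.7, -264.3, 80.4]
ee_rot: [0.707, -0.0, 0.707, 0.0]
force: [-0.5, 0.2, -1.1]
grip_width: 0.746
```

```bash
python3 look.py w6 board; python3 -c "
from h import *
go([517,-271,80],0)"
```

```text
t 10.7 pos [ 519.3 -264.9   81.5] jaw 0.0 toolx [ 0. -0. -1.] q6 -38.6 -> shift cm [  7.98  26.53 -51.94] yaw 0.0 alt -36.0
tcp px [284.14309404 249.21774132] cam centre [ 518. -199.  254.]
t 10.7 pos [ 519.4 -265.1   81.8] jaw 0.0 toolx [ 0. -0. -1.] q6 -38.6 -> shift cm [ 0.18 -0.59 -0.24] yaw 0.0 alt -36.0
```

View pics/w6.png

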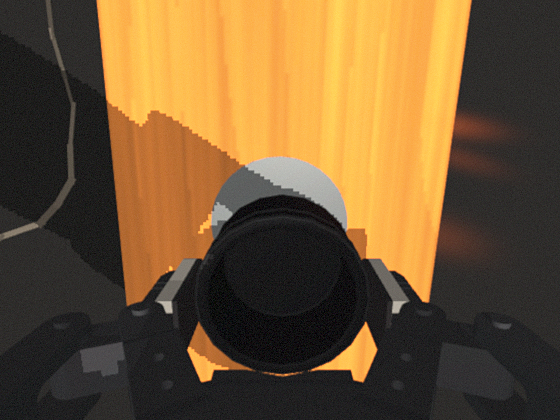

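>>> {"op": "send_rows", "data": {"rows": "0 2 -0.6 -0.2 0;0 4 -0.6 -0.2 0;0 6 -0.6 -0.2 0;0 7 -0.6 -0.2 0;0 7.5 -0.6 -0.2 0;0 7.5 -0.6 -0.2 0;0 7.5 -0.6 -0.2 0"}}

```text
time_s: 11.4
eef_pos: [516.8, -271.1, 5.4]
ee_rot: [0.708, -0.0, 0.707, -0.0]
force: [0.5, 0.2, -1.3]
grip_width: 0.746
```

```bash
python3 -c "
from h import *
go([517,-271,6],0);print(ctrl.sense()['force'])"
```

```text
t 11.4 pos [ 516.8 -271.1    5.4] jaw -0.0 toolx [ 0. -0. -1.] q6 -39.2 -> shift cm [-0.06  0.01  0.02] yaw -0.0 alt 36.0
[ 0.53492667  0.22324828 -1.27236855]
```

>>> {"op": "send_rows", "data": {"rows": "0 0.1 0 0 0;0 0.1 0 0 0;1 0.1 0 0 0;1 0.1 0 0 0;1 0.1 0 0 0;1 0.1 0 0 0;1 -3 0 0 0;1 -7 0 0 0;1 -12 0 0 0;1 -17 0 0 0;1 -17 0 0 0;1 -17 0 0 0"}}

```text
time_s: 12.6
eef_pos: [516.4, -270.9, 174.9]
ee_rot: [0.708, -0.0, 0.707, -0.0]
force: [-0.1, -0.6, -0.2]
grip_width: 0.993
```

```bash
python3 look.py w7 board ramekin_c; python3 -c "
from h import *
go([574,344,170],0)"
```

```text
t 12.7 pos [ 515.9 -270.5  173.5] jaw -0.0 toolx [-0.  0. -1.] q6 -39.2 -> shift cm [ 17.41  27.02 -51.58] yaw -0.0 alt 36.0
ramekin_c [ 517.  -270.    34.9] 0.76
tcp px [281.29146273 244.14023666] cam centre [ 516. -205.  349.]
t 12.8 pos [ 515.7 -270.3  172.6] jaw -0.0 toolx [-0.  0. -1.] q6 -39.2 -> shift cm [ 0.37 61.43  5.82] yaw -0.0 alt 36.0
```

View pics/w7.png

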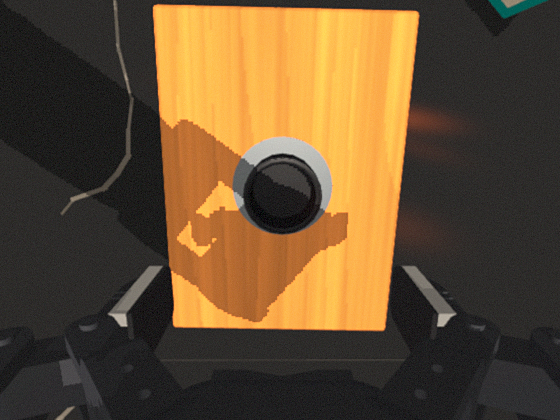

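```bash
python3 -c "
from h import *
p=wristview();print(bp(p,283,194,58),bp(p,282.5,186,18))"
```

```text
[ 515.87788048 -268.00963289   58.        ] [ 515.4615645  -269.25123858   18.        ]
```

>>> {"op": "send_rows", "data": {"rows": "1 0 61.4 5.8 0;1 0 61.4 5.8 0;1 0 61.4 5.8 0;1 0 61.4 5.8 0;1 0 61.4 5.8 0;1 0 61.4 5.8 0;1 0 61.4 5.8 0;1 0 61.4 5.8 0;1 0 61.4 5.8 0;1 0 61.4 5.8 0;1 0 61.4 5.8 0;1 0 61.4 5.8 0"}}

```text
time_s: 14.0
eef_pos: [572.3, 328.6, 173.1]
ee_rot: [0.706, -0.0, 0.708, -0.0]
force: [0.1, -0.6, -0.0]
grip_width: 0.999
```

>>> {"op": "send_rows", "data": {"rows": "1 0 2.5 0.3 0;1 0 2.5 0.3 0;0.5 0 2.5 0.3 0;0.5 0 2.5 0.3 0"}}

```text
time_s: 14.4
eef_pos: [575.9, 350.4, 173.8]
ee_rot: [0.707, 0.0, 0.707, -0.001]
force: [0.2, 0.0, -0.0]
grip_width: 0.694
```

```bash
python3 look.py w8 lid_c
```

```text
t 14.4 pos [576.  350.3 174.2] jaw -0.1 toolx [-0. -0. -1.] q6 21.5 -> shift cm [ 17.46 -35.13 -57.53] yaw -0.02 alt 35.98
lid_c [577.1 347.1  16.5] 0.73
tcp px [283.09397963 247.07817596] cam centre [576. 416. 347.]
```

View pics/w8.png

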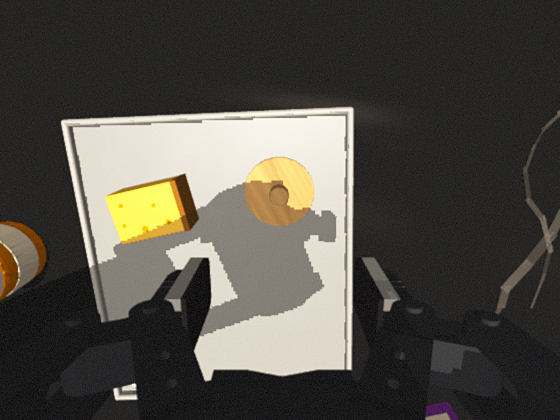

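```bash
python3 -c "
from h import *
p=wristview();print(bp(p,279,196,32),bp(p,279.5,191,14))
g=bp(p,279,196,32);go([g[0],g[1],60],0)"
```

```text
[573.08259494 344.54931089  32.        ] [573.42030975 345.2666459   14.        ]
t 14.6 pos [576.1 350.6 174.5] jaw -0.1 toolx [ 0. -0. -1.] q6 21.5 -> shift cm [11.45 -0.6  -0.3 ] yaw -0.02 alt 35.98
```

>>> {"op": "send_rows", "data": {"rows": "0.45 4 -0.7 -0.3 0;0.45 8 -0.7 -0.3 0;0.45 12 -0.7 -0.3 0;0.45 14 -0.7 -0.3 0;0.45 15.5 -0.7 -0.3 0;0.45 15.5 -0.7 -0.3 0;0.45 15.5 -0.7 -0.3 0"}}

```text
time_s: 15.25
eef_pos: [573.6, 344.6, 20.6]
ee_rot: [0.708, 0.0, 0.706, 0.0]
force: [0.4, -0.1, 0.2]
grip_width: 0.444
```

```bash
python3 look.py w9; python3 -c "
from h import *
p=capture('scene');save(p,'s9');cv2.imwrite('pics/s9c.png',cv2.resize(p['pixels'][200:300,380:500],None,fx=5,fy=5)[:,:,::-1]);print(ctrl.sense()['force'])"
```

```text
t 15.3 pos [573.7 344.8  21. ] jaw -0.0 toolx [ 0.  0. -1.] q6 21.0 -> shift cm [  1.92 -34.51 -57.36] yaw -0.01 alt 35.99
tcp px [283.16127706 246.77204697] cam centre [573. 410. 194.]
[ 0.00790709  0.20519603 -0.18298227]
```

View pics/s9c.png

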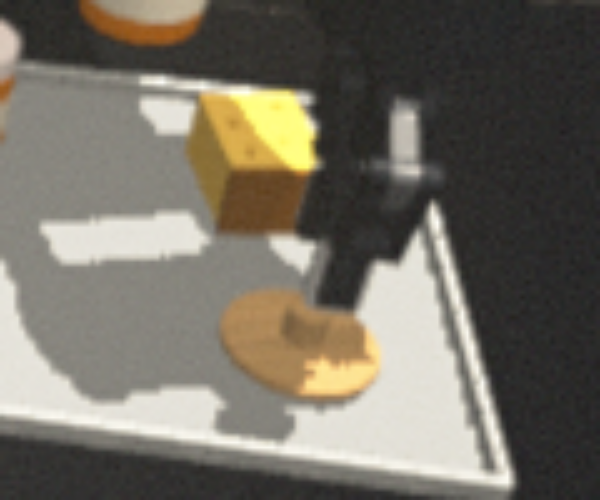

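View pics/w9.png

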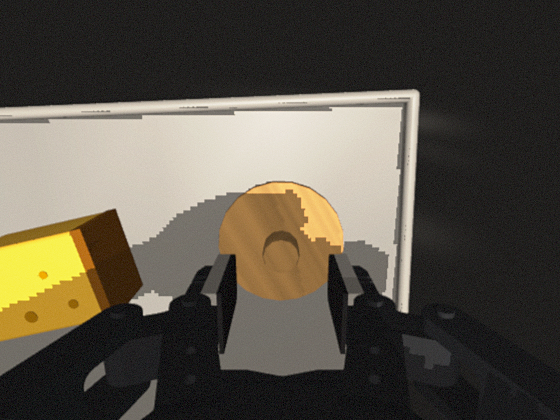

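>>> {"op": "send_rows", "data": {"rows": "0.45 1 0 0 0;0.45 2 0 0 0;0.45 2.4 0 0 0;0.45 2.4 0 0 0;0.45 2.4 0 0 0"}}

```text
time_s: 15.85
eef_pos: [572.9, 344.6, -4.7]
ee_rot: [0.707, 0.0, 0.707, -0.0]
force: [-0.1, 1.1, 0.7]
grip_width: 0.45
```

```bash
python3 look.py w10; python3 -c "
from h import *
p=capture('scene');cv2.imwrite('pics/s10c.png',cv2.resize(p['pixels'][200:300,380:500],None,fx=5,fy=5)[:,:,::-1]);print(ctrl.sense()['force'])"
```

```text
t 15.9 pos [573.  344.7  -4.4] jaw -0.0 toolx [ 0.  0. -1.] q6 21.0 -> shift cm [ -0.48 -34.48 -57.29] yaw -0.0 alt 36.0
tcp px [283.0634981  246.83914967] cam centre [572. 410. 169.]
[-0.15716572  0.13920995  0.62708058]
```

View pics/s10c.png

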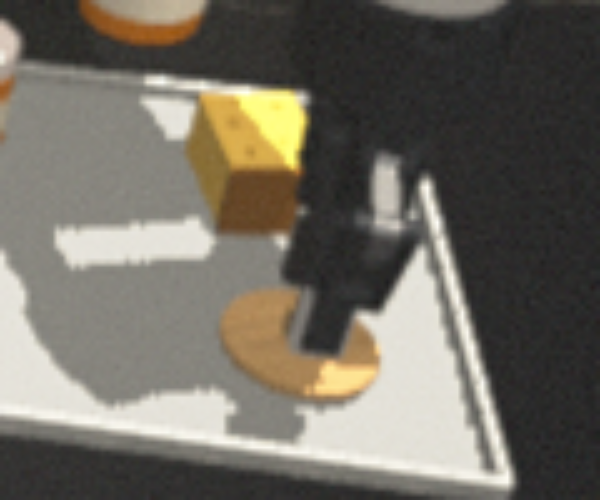

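View pics/w10.png

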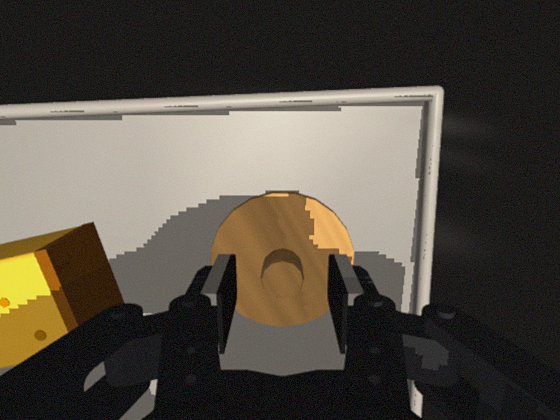

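>>> {"op": "send_rows", "data": {"rows": "0 0 0 0 0;0 0 0 0 0;0 0 0 0 0;0 0 0 0 0;0 0 0 0 0;0 0 0 0 0;0 -1 0 0 0;0 -3 0 0 0;0 -6 0 0 0;0 -10 0 0 0;0 -15 0 0 0;0 -19 0 0 0"}}

```text
time_s: 17.15
eef_pos: [572.7, 344.6, 188.5]
ee_rot: [0.708, 0.0, 0.707, 0.0]
force: [0.4, 0.7, 0.0]
grip_width: 0.182
```

```bash
python3 look.py w11;python3 -c "
from h import *
go([516.8,-271.1,185],0)"
```

```text
t 17.2 pos [574.7 345.4 195.8] jaw -0.0 toolx [ 0.01  0.   -1.  ] q6 21.0 -> shift cm [ 18.77 -34.63 -57.69] yaw -0.0 alt 36.0
tcp px [287.02072363 250.45261359] cam centre [572. 410. 362.]
t 17.2 pos [574.7 345.4 195.8] jaw -0.0 toolx [ 0.01  0.   -1.  ] q6 21.0 -> shift cm [  0.74 -61.66  -5.8 ] yaw -0.0 alt 36.0
```

View pics/w11.png

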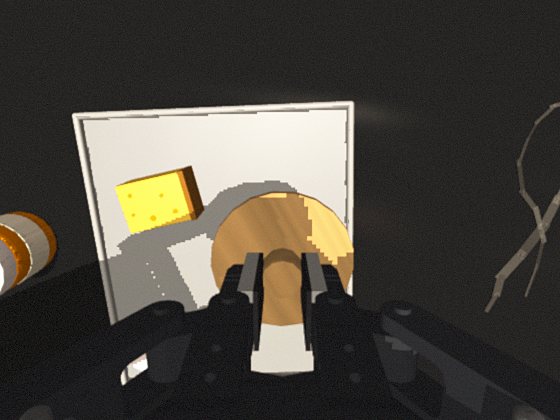

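>>> {"op": "send_rows", "data": {"rows": "0 0 -3 -0.3 0;0 0 -7 -0.6 0;0 0 -11.5 -1 0;0 0 -16 -1.5 0;0 0 -20.5 -1.9 0;0 0 -25 -2.3 0;0 0 -29.5 -2.7 0;0 0 -34 -3.1 0;0 0 -38.5 -3.5 0;0 0 -43 -3.9 0;0 0 -47.5 -4.3 0;0 0 -52 -4.7 0"}}

```text
time_s: 18.4
eef_pos: [525.0, -177.1, 185.4]
ee_rot: [0.707, 0.0, 0.707, -0.0]
force: [1.0, -1.2, 0.0]
grip_width: 0.185
```

>>> {"op": "send_rows", "data": {"rows": "0 0 -3 -0.3 0;0 0 -6 -0.6 0;0 0 -8 -0.8 0;0 0 -9.6 -0.9 0;0 2 -9.6 -0.9 0;0 5 -9.6 -0.9 0;0 8 -9.6 -0.9 0;0 8 -9.6 -0.9 0;0 8 -9.6 -0.9 0"}}

```text
time_s: 19.3
eef_pos: [517.0, -271.4, 106.1]
ee_rot: [0.707, -0.0, 0.707, -0.0]
force: [-0.4, 0.1, 0.8]
grip_width: 0.183
```

```bash
python3 look.py w12;python3 -c "
from h import *
p=capture('scene');cv2.imwrite('pics/s12c.png',cv2.resize(p['pixels'][150:250,120:260],None,fx=5,fy=5)[:,:,::-1])
go([516.8,-271.1,60],0)"
```

```text
t 19.4 pos [ 517.3 -271.7  107. ] jaw 0.0 toolx [ 0. -0. -1.] q6 -39.2 -> shift cm [ 10.57  27.19 -51.75] yaw 0.0 alt -36.0
tcp px [283.56485347 247.91319824] cam centre [ 516. -206.  280.]
t 19.4 pos [ 517.5 -271.8  107.2] jaw 0.0 toolx [ 0. -0. -1.] q6 -39.2 -> shift cm [ 4.72  0.08 -0.08] yaw 0.0 alt -36.0
```

View pics/w12.png

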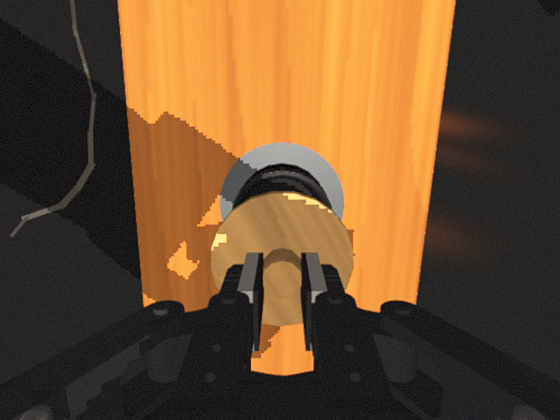

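View pics/s12c.png

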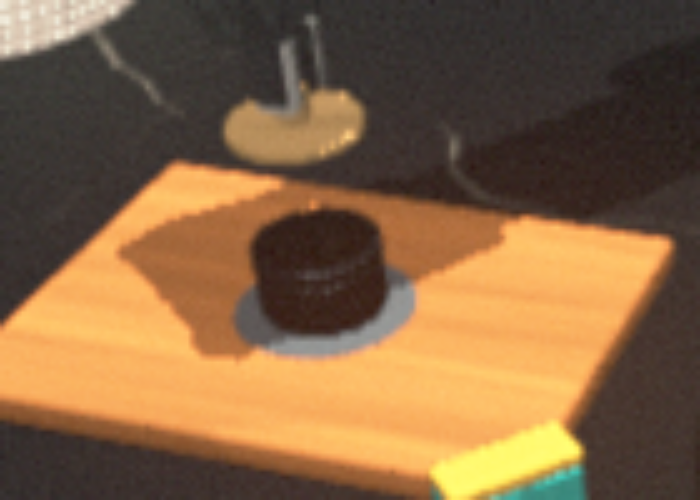

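```bash
python3 -c "
from h import *
p=wristview();print(bp(p,282,258.5,124));P,R,s=pose();print(P)
for X in [(516.8,-271.1+32,58),(516.8,-271.1+46,18),(516.8+46,-271.1,18),(516.8-46,-271.1,18)]:
  x=p['view']@np.append(X,1);u=p['intrinsics']@x[:3];print(X,u[:2]/u[2])"
```

```text
[ 517.02184987 -271.25412486  124.        ]
[ 517.4195793  -271.82414795  107.1629669 ]
(516.8, -239.10000000000002, 58) [281.30725761 168.02613289]
(516.8, -225.10000000000002, 18) [281.2277485 140.0172579]
(562.8, -271.1, 18) [343.15212005 202.86763255]
(470.79999999999995, -271.1, 18) [219.33246783 202.96989971]
```

```bash
python3 - <<'E'
import cv2
a=cv2.imread('pics/w7.png')[130:240,215:350];b=cv2.imread('pics/w12.png')[130:240,215:350]
import numpy as np
cv2.imwrite('pics/z.png',cv2.resize(np.hstack([a,b]),None,fx=2.9,fy=2.9,interpolation=0)+30)
E
```

```text
(no output)
```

View pics/z.png

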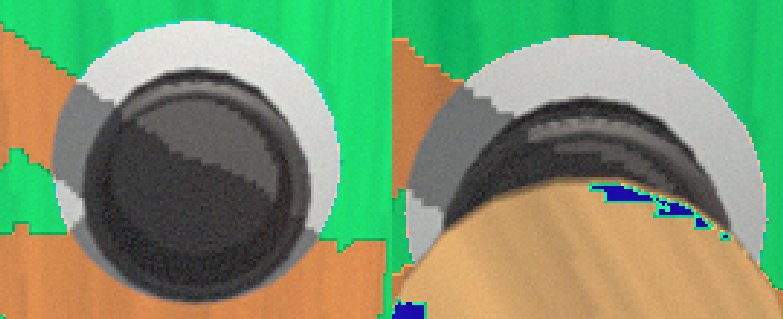

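>>> {"op": "send_rows", "data": {"rows": "0 2 0 0 0;0 4 0 0 0;0 5 0 0 0;0 5.6 0 0 0;0 5.9 0 0 0;0 6.1 0 0 0;0 6.1 0 0 0"}}

```text
time_s: 20.15
eef_pos: [517.0, -271.6, 44.8]
ee_rot: [0.707, -0.0, 0.707, -0.0]
force: [-0.3, -0.3, -1.4]
grip_width: 0.181
```

```bash
python3 look.py w13;python3 -c "
from h import *
p=capture('scene');cv2.imwrite('pics/s13c.png',cv2.resize(p['pixels'][150:250,120:260],None,fx=5,fy=5)[:,:,::-1])
print(ctrl.sense()['force'])"
```

```text
t 20.2 pos [ 516.9 -271.6   44.8] jaw -0.0 toolx [ 0. -0. -1.] q6 -39.2 -> shift cm [  4.43  27.14 -51.7 ] yaw -0.0 alt 36.0
tcp px [282.63898593 246.57103156] cam centre [ 516. -206.  218.]
[-0.37204497  0.79513355  0.06137363]
```

View pics/s13c.png

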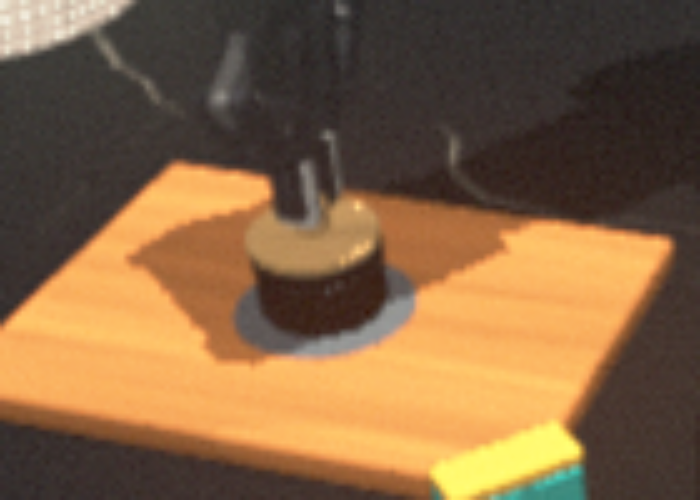

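>>> {"op": "send_rows", "data": {"rows": "0 0.1 0 0 0;0 0.1 0 0 0;0.5 0.1 0 0 0;0.5 0.1 0 0 0;0.5 0.1 0 0 0;0.5 0.1 0 0 0;0.5 -2 0 0 0;0.5 -6 0 0 0;0.5 -10 0 0 0;0.5 -14 0 0 0;0.5 -14 0 0 0"}}

```text
time_s: 21.35
eef_pos: [518.5, -272.7, 189.9]
ee_rot: [0.71, -0.002, 0.704, -0.002]
force: [-0.7, -0.7, 0.4]
grip_width: 0.499
```

```bash
python3 look.py w14;python3 -c "
from h import *
p=capture('scene');cv2.imwrite('pics/s14c.png',cv2.resize(p['pixels'][150:250,120:260],None,fx=5,fy=5)[:,:,::-1])
go([456,331,180],90+13)
go([456,331,180],13)"
```

```text
t 21.4 pos [ 517.5 -272.   186.7] jaw -0.0 toolx [ 0. -0. -1.] q6 -39.2 -> shift cm [ 18.38  27.25 -51.83] yaw -0.0 alt 36.0
tcp px [280.86116197 243.16599269] cam centre [ 517. -206.  363.]
t 21.4 pos [ 516.7 -271.5  184.6] jaw -0.0 toolx [ 0. -0. -1.] q6 -39.2 -> shift cm [ 0.41 60.24 -6.09] yaw 15.4 alt -20.6
t 21.4 pos [ 516.7 -271.5  184.6] jaw -0.0 toolx [ 0. -0. -1.] q6 -39.2 -> shift cm [ 0.41 60.24 -6.09] yaw -2.6 alt 33.4
```

View pics/s14c.png

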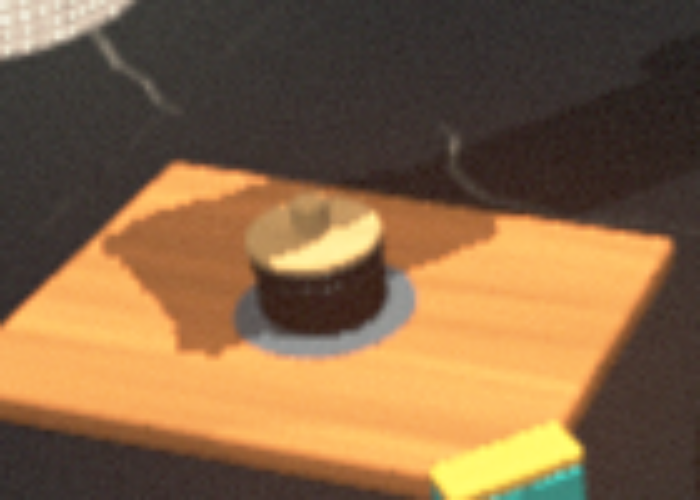

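View pics/w14.png

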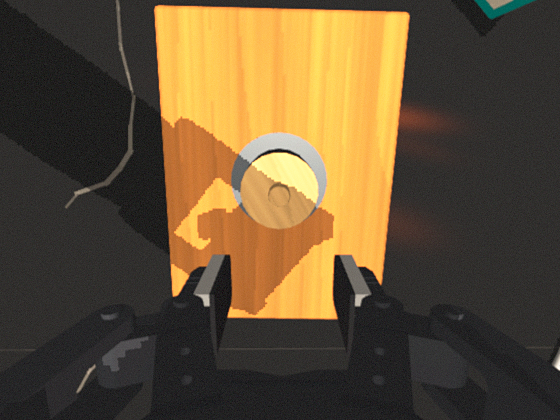

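>>> {"op": "send_rows", "data": {"rows": "1 0 60.2 -5.9 15.5;1 0 60.2 -5.9 15.5;1 0 60.2 -5.9 15.5;1 0 60.2 -5.9 15.5;1 0 60.2 -5.9 15.5;1 0 60.2 -5.9 15.5;1 0 60.2 -5.9 15.5;1 0 60.2 -5.9 15.5;1 0 60.2 -5.9 15.5;1 0 60.2 -5.9 15.5;1 0 60.2 -5.9 15.5;1 0 60.2 -5.9 15.5"}}

```text
time_s: 22.65
eef_pos: [460.9, 291.3, 182.7]
ee_rot: [0.551, 0.442, 0.552, -0.444]
force: [0.9, -0.1, 0.3]
grip_width: 1.003
```

```bash
python3 look.py w15 cheese_c;python3 -c "
from h import *
go([457,331,180],-77.5)"
```

```text
t 22.7 pos [459.2 297.4 182.6] jaw -77.3 toolx [-0.  0. -1.] q6 97.8 -> shift cm [ 18.34 -51.3   18.92] yaw -15.45 alt 20.55
cheese_c [453.3 332.8  24.7] 0.76
tcp px [276.17606339 246.46687216] cam centre [525. 305. 356.]
t 22.8 pos [459.9 294.  182.4] jaw -77.2 toolx [-0.  0. -1.] q6 97.4 -> shift cm [ 0.24  0.54 -3.67] yaw 0.06 alt -35.94
```

View pics/w15.png

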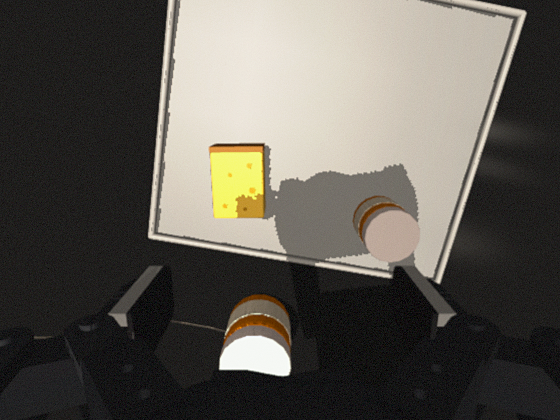

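>>> {"op": "send_rows", "data": {"rows": "1 0 0.5 -3.7 0;1 4 0.5 -3.7 0;1 8 0.5 -3.7 0;1 12 0.5 -3.7 0;1 12 0.5 -3.7 0;1 12 0.5 -3.7 0"}}

```text
time_s: 23.35
eef_pos: [459.0, 326.3, 64.5]
ee_rot: [0.551, 0.442, 0.551, -0.443]
force: [0.0, -0.4, 0.7]
grip_width: 1.001
```

```bash
python3 look.py w16 cheese_c
```

```text
t 23.4 pos [459.8 326.8  65.8] jaw -77.5 toolx [ 0.  0. -1.] q6 101.0 -> shift cm [  6.48 -51.96  21.99] yaw -15.51 alt 20.49
cheese_c [455.3 329.5  24.5] 0.76
tcp px [281.00969078 245.08667119] cam centre [523. 340. 238.]
```

View pics/w16.png

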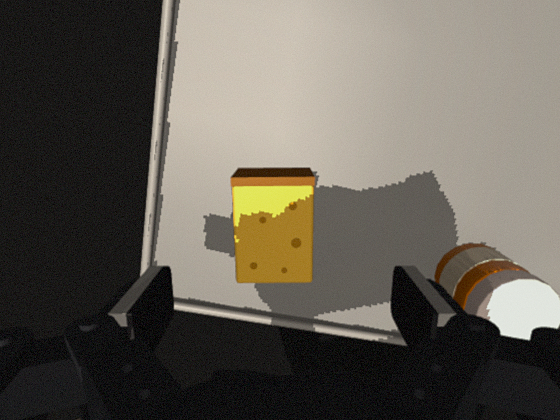

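```bash
python3 -c "
from h import *
p=wristview();c=np.array([bp(p,u,v,39)[:2] for u,v in [(232,178),(315,178),(312.5,282),(237,282)]]);print(c,c.mean(0));g=c.mean(0)
go([g[0],g[1],-6],-77.5)
go([g[0],g[1],-6],-76.7)"
```

```text
[[483.56997957 360.61484269]
 [493.56716181 315.3826681 ]
 [431.69386573 301.74020502]
 [421.85480709 346.18440555]] [457.67145355 330.98053034]
t 23.5 pos [460.  327.   66.3] jaw -77.5 toolx [ 0.  0. -1.] q6 101.0 -> shift cm [ 7.23 -0.17 -0.43] yaw -0.0 alt 36.0
t 23.5 pos [460.  327.   66.3] jaw -77.5 toolx [ 0.  0. -1.] q6 101.0 -> shift cm [ 7.23 -0.17 -0.43] yaw -0.16 alt 35.84
```

>>> {"op": "send_rows", "data": {"rows": "1 2.5 -0.2 -0.4 0;1 5 -0.2 -0.4 0;1 7 -0.2 -0.4 0;1 7.2 -0.2 -0.4 0;1 7.2 -0.2 -0.4 0;0 7.2 -0.2 -0.4 0;0 7.2 -0.2 -0.4 0;0 7.2 -0.2 -0.4 0;0 7.2 -0.2 -0.4 0;0 7.2 -0.2 -0.4 0;0 7.2 -0.2 -0.4 0;0 7.2 -0.2 -0.4 0"}}

```text
time_s: 24.7
eef_pos: [456.7, 330.5, -6.7]
ee_rot: [0.552, 0.443, 0.551, -0.442]
force: [-1.0, -0.4, 4.9]
grip_width: 0.531
```

>>> {"op": "send_rows", "data": {"rows": "0 -1 0 0 0;0 -3 0 0 0;0 -6 0 0 0;0 -10 0 0 0;0 -14 0 0 0;0 -18 0 0 0;0 -20 0 0 0;0 -20 0 0 0"}}

```text
time_s: 25.5
eef_pos: [457.1, 330.8, 195.8]
ee_rot: [0.552, 0.445, 0.55, -0.441]
force: [1.5, 0.9, -0.6]
grip_width: 0.531
```

```bash
python3 look.py w17;python3 -c "
from h import *
go([519.5,-173,190],-1.5)"
```

```text
t 25.6 pos [456.3 330.4 193.3] jaw -77.5 toolx [ 0.  0. -1.] q6 101.5 -> shift cm [ 19.21 -51.73  22.4 ] yaw -15.5 alt 20.5
tcp px [282.1708185  245.99606497] cam centre [520. 344. 370.]
t 25.6 pos [456.3 330.4 193.3] jaw -77.5 toolx [ 0.  0. -1.] q6 101.5 -> shift cm [ 0.3  -4.71 50.51] yaw -15.2 alt 20.8
```

View pics/w17.png

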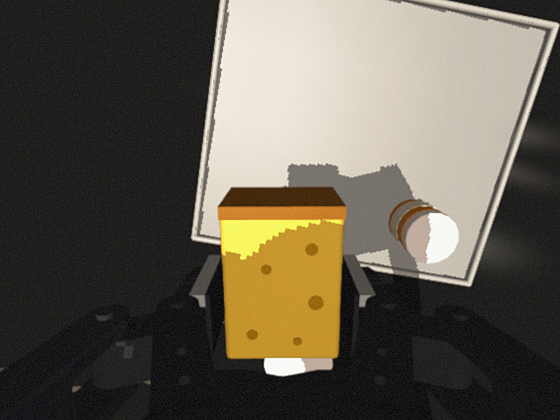

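>>> {"op": "send_rows", "data": {"rows": "0 0 -0.3 3 -1;0 0 -0.7 7 -2.2;0 0 -1.1 11.5 -3.5;0 0 -1.5 16 -4.8;0 0 -1.9 20.5 -6.1;0 0 -2.3 25 -7.4;0 0 -2.7 29.5 -8.7;0 0 -3.1 34 -10;0 0 -3.5 38.5 -11.3;0 0 -4 43 -12.6;0 0 -4.4 47 -14;0 0 -4.7 50.5 -15.2"}}

```text
time_s: 26.75
eef_pos: [518.5, -174.8, 190.4]
ee_rot: [0.706, 0.009, 0.708, -0.007]
force: [-0.2, -0.1, -1.1]
grip_width: 0.529
```

>>> {"op": "send_rows", "data": {"rows": "0 0 0 0 0;0 0 0 0 0;0 0 0 0 0"}}

```text
time_s: 27.05
eef_pos: [519.0, -171.9, 191.5]
ee_rot: [0.707, 0.01, 0.708, -0.009]
force: [-1.2, 0.3, -0.8]
grip_width: 0.53
```

```bash
python3 look.py w18;python3 -c "
from h import *
go([519.5,-173,190],-1.5)"
```

```text
t 27.1 pos [ 519.2 -171.8  191.8] jaw -1.5 toolx [-0.  0. -1.] q6 -29.1 -> shift cm [ 19.24  15.82 -52.33] yaw -0.3 alt 35.7
tcp px [283.0741333  246.76664754] cam centre [ 521. -106.  365.]
t 27.1 pos [ 519.2 -171.8  191.8] jaw -1.5 toolx [-0.  0. -1.] q6 -29.1 -> shift cm [ 0.18 -0.12  0.04] yaw 0.0 alt -36.0
```

View pics/w18.png

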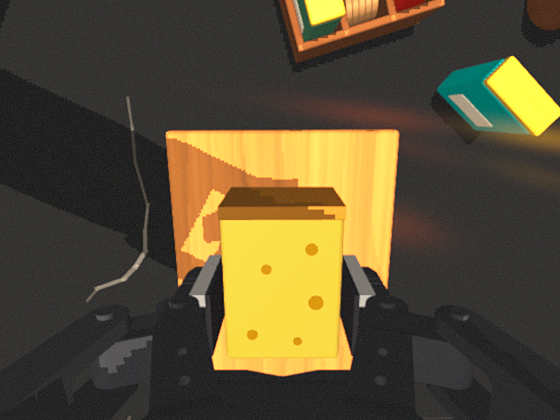

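>>> {"op": "send_rows", "data": {"rows": "0 4 -0.1 0 0;0 8 -0.1 0 0;0 12 -0.1 0 0;0 15 -0.1 0 0;0 17 -0.1 0 0;0 17.8 -0.1 0 0;0 18.2 -0.1 0 0;0 18.3 -0.1 0 0;0 18.3 -0.1 0 0"}}

```text
time_s: 28.0
eef_pos: [519.9, -174.1, 10.2]
ee_rot: [0.708, 0.009, 0.707, -0.01]
force: [-0.6, 0.8, -0.1]
grip_width: 0.532
```

>>> {"op": "send_rows", "data": {"rows": "0 0.2 0 0 0;0 0.2 0 0 0"}}

```text
time_s: 28.2
eef_pos: [520.0, -174.3, 8.4]
ee_rot: [0.708, 0.009, 0.706, -0.01]
force: [-1.1, 0.0, 4.9]
grip_width: 0.528
```

>>> {"op": "send_rows", "data": {"rows": "1 0 0 0 0;1 0 0 0 0;1 0 0 0 0;1 0 0 0 0;1 -3 0 0 0;1 -7 0 0 0;1 -12 0 0 0;1 -17 0 0 0;1 -17 0 0 0"}}

```text
time_s: 29.1
eef_pos: [521.9, -175.3, 184.1]
ee_rot: [0.711, 0.007, 0.703, -0.011]
force: [0.4, -0.3, -1.5]
grip_width: 1.0
```

```bash
python3 look.py w19 cheese_c ramekin_c lid_c;python3 -c "
from h import *
go([447.5,192,180],-1.5)"
```

```text
t 29.1 pos [ 520.6 -174.6  180.3] jaw -1.5 toolx [ 0.01 -0.   -1.  ] q6 -29.3 -> shift cm [ 17.69  16.14 -52.6 ] yaw -0.3 alt 35.7
cheese_c [ 517.3 -174.7   40.3] 0.56
lid_c [ 518.1 -271.7   68.6] 0.69
tcp px [276.65442913 238.34753142] cam centre [ 521. -109.  357.]
t 29.3 pos [ 518.8 -173.7  175.9] jaw -1.5 toolx [-0.  0. -1.] q6 -29.3 -> shift cm [-0.35 36.37 -8.1 ] yaw -0.0 alt 36.0
```

View pics/w19.png

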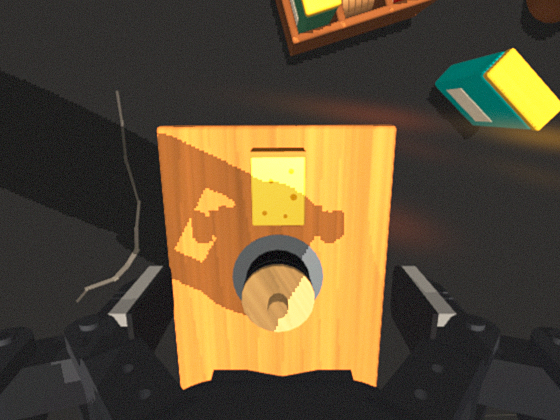

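>>> {"op": "send_rows", "data": {"rows": "1 0 36.4 -8.1 0;1 0 36.4 -8.1 0;1 0 36.4 -8.1 0;1 0 36.4 -8.1 0;1 0 36.4 -8.1 0;1 0 36.4 -8.1 0;1 0 36.4 -8.1 0;1 0 36.4 -8.1 0;1 4 36.4 -8.1 0;1 8 36.4 -8.1 0;1 8 36.4 -8.1 0;1 8 36.4 -8.1 0"}}

```text
time_s: 30.5
eef_pos: [447.9, 191.9, 97.3]
ee_rot: [0.706, 0.009, 0.708, -0.01]
force: [0.4, 1.1, 0.4]
grip_width: 0.999
```

```bash
python3 look.py w20 jar_c
```

```text
t 30.6 pos [448.7 192.   98.4] jaw -1.5 toolx [ 0.  0. -1.] q6 10.9 -> shift cm [  9.79 -20.4  -44.35] yaw -0.31 alt 35.69
jar_c [444.7 192.   34.2] 0.89
tcp px [284.99274985 247.49423595] cam centre [449. 258. 271.]
```

View pics/w20.png

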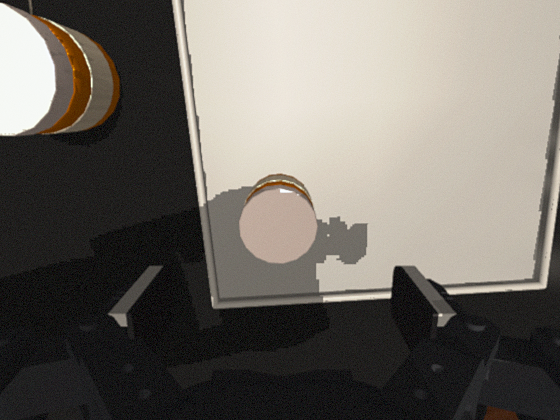

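```bash
python3 -c "
from h import *
p=wristview();g=bp(p,278.5,224,61);print(g);go([g[0],g[1],0],-1.5)"
```

```text
[446.6372984  192.48601878  61.        ]
t 30.6 pos [449.1 192.1  98.9] jaw -1.5 toolx [ 0.  0. -1.] q6 10.9 -> shift cm [ 9.89  0.03 -0.27] yaw -0.01 alt 35.99
```

>>> {"op": "send_rows", "data": {"rows": "1 3 0 -0.1 0;1 6 0 -0.1 0;1 9 0 -0.1 0;1 9.7 0 -0.1 0;1 9.7 0 -0.1 0;0 9.7 0 -0.1 0;0 9.7 0 -0.1 0;0 9.7 0 -0.1 0;0 9.7 0 -0.1 0;0 9.7 0 -0.1 0;0 9.7 0 -0.1 0;0 9.7 0 -0.1 0"}}

```text
time_s: 31.85
eef_pos: [447.6, 192.2, 1.6]
ee_rot: [0.708, 0.009, 0.706, -0.009]
force: [-2.7, -0.5, 8.1]
grip_width: 0.553
```

>>> {"op": "send_rows", "data": {"rows": "0 -1 0 0 0;0 -3 0 0 0;0 -6 0 0 0;0 -10 0 0 0;0 -14 0 0 0;0 -18 0 0 0;0 -19 0 0 0;0 -19 0 0 0;0 -19 0 0 0"}}

```text
time_s: 32.75
eef_pos: [446.3, 191.9, 189.1]
ee_rot: [0.706, 0.009, 0.708, -0.009]
force: [-0.1, -0.4, -2.1]
grip_width: 0.555
```

```bash
python3 look.py w21;python3 -c "
from h import *
go([514.5,-369,190],-1.5)"
```

```text
t 32.8 pos [446.2 191.9 188.8] jaw -1.5 toolx [-0. -0. -1.] q6 10.9 -> shift cm [ 19.02 -20.35 -44.04] yaw -0.3 alt 35.7
tcp px [282.58211179 246.52614866] cam centre [448. 258. 363.]
t 32.8 pos [446.2 191.9 188.8] jaw -1.5 toolx [-0. -0. -1.] q6 10.9 -> shift cm [ -0.11 -55.89   8.31] yaw -0.0 alt 36.0
```

View pics/w21.png

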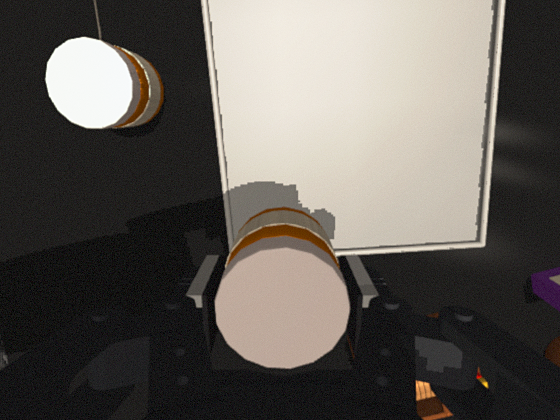

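>>> {"op": "send_rows", "data": {"rows": "0 0 -3 0.4 0;0 0 -7 1 0;0 0 -12 1.8 0;0 0 -17 2.5 0;0 0 -22 3.2 0;0 0 -27 4 0;0 0 -32 4.7 0;0 0 -37 5.4 0;0 0 -42 6.2 0;0 0 -47 6.9 0;0 0 -52 7.6 0;0 0 -55.9 8.2 0"}}

```text
time_s: 34.0
eef_pos: [513.5, -371.0, 188.1]
ee_rot: [0.706, 0.011, 0.708, -0.009]
force: [0.9, 0.1, -1.0]
grip_width: 0.551
```

>>> {"op": "send_rows", "data": {"rows": "0 4 0 0 0;0 8 0 0 0;0 10 0 0 0;0 10 0 0 0;0 10 0 0 0"}}

```text
time_s: 34.5
eef_pos: [514.2, -368.9, 90.1]
ee_rot: [0.707, 0.01, 0.707, -0.009]
force: [0.3, 0.8, -1.4]
grip_width: 0.551
```

```bash
python3 look.py w22;python3 -c "
from h import *
go([514.5,-369,17],-1.5)"
```

```text
t 34.5 pos [ 514.6 -369.2   91.2] jaw -1.5 toolx [ 0. -0. -1.] q6 -44.7 -> shift cm [  9.04  35.56 -52.42] yaw -0.3 alt 35.7
tcp px [283.5826148  248.14821574] cam centre [ 516. -303.  264.]
t 34.5 pos [ 514.6 -369.2   91.2] jaw -1.5 toolx [ 0. -0. -1.] q6 -44.7 -> shift cm [ 7.42  0.03 -0.02] yaw -0.0 alt 36.0
```

View pics/w22.png

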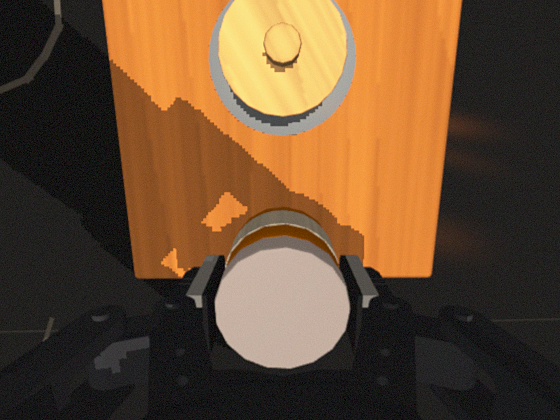

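>>> {"op": "send_rows", "data": {"rows": "0 3 0 0 0;0 6 0 0 0;0 7 0 0 0;0 7.3 0 0 0;0 7.4 0 0 0;0 7.4 0 0 0"}}

```text
time_s: 35.15
eef_pos: [514.9, -369.6, 17.9]
ee_rot: [0.708, 0.009, 0.706, -0.01]
force: [-0.1, -0.2, -1.4]
grip_width: 0.553
```

>>> {"op": "send_rows", "data": {"rows": "0 0.1 0 0 0;0 0.2 0 0 0;0 0.2 0 0 0"}}

```text
time_s: 35.45
eef_pos: [514.8, -369.6, 16.7]
ee_rot: [0.708, 0.009, 0.706, -0.01]
force: [-2.9, 2.1, 9.6]
grip_width: 0.55
```

Contact. Next I release, back off and look.

>>> {"op": "send_rows", "data": {"rows": "1 0 0 0 0;1 0 0 0 0;1 0 0 0 0;1 0 0 0 0;1 -3 0 0 0;1 -7 0 0 0;1 -12 0 0 0;1 -17 0 0 0;1 -19 0 0 0;1 -19 0 0 0;1 -19 0 0 0"}}

```text
time_s: 36.55
eef_pos: [514.0, -368.7, 203.4]
ee_rot: [0.707, 0.01, 0.707, -0.009]
force: [0.1, 0.2, -1.0]
grip_width: 0.996
```

```bash
python3 look.py w23 jar_c;python3 -c "
from h import *
go([615,-0.5,210],14.8)"
```

```text
t 36.6 pos [ 513.8 -368.5  202.6] jaw -1.5 toolx [-0.  0. -1.] q6 -44.7 -> shift cm [ 20.43  35.43 -52.3 ] yaw -0.3 alt 35.7
jar_c [ 514.2 -372.1   50.7] 0.77
tcp px [282.2795056 245.5807364] cam centre [ 515. -303.  377.]
t 36.6 pos [ 513.8 -368.5  202.3] jaw -1.5 toolx [-0.  0. -1.] q6 -44.7 -> shift cm [-0.7  37.05  9.14] yaw -3.26 alt 32.74
```

View pics/w23.png

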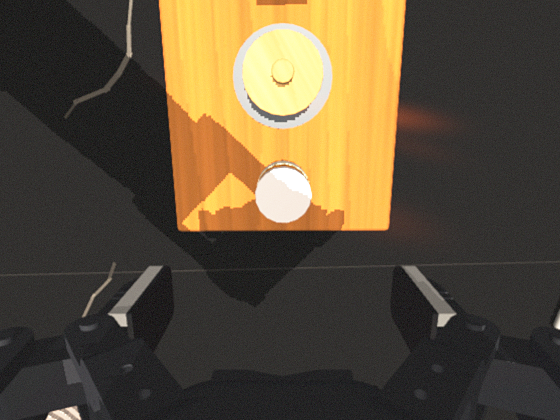

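>>> {"op": "send_rows", "data": {"rows": "0.6 -0.7 37 9 -3.3;0.6 -0.7 37 9 -3.3;0.6 -0.7 37 9 -3.3;0.6 -0.7 37 9 -3.3;0.6 -0.7 37 9 -3.3;0.6 -0.7 37 9 -3.3;0.6 -0.7 37 9 -3.3;0.6 -0.7 37 9 -3.3;0.6 -0.7 37 9 -3.3;0.6 -0.7 37 9 -3.3;0.6 -0.7 37 9 -3.3"}}

```text
time_s: 37.75
eef_pos: [613.6, -2.4, 210.5]
ee_rot: [0.701, -0.092, 0.702, 0.092]
force: [-0.1, 0.2, -1.2]
grip_width: 0.596
```

```bash
python3 look.py w24 red_tin_c green_tin_c caddy
```

```text
t 37.8 pos [613.7  -2.6 210.8] jaw 14.9 toolx [-0.  0. -1.] q6 -26.1 -> shift cm [ 21.14  16.02 -59.22] yaw 2.98 alt -33.02
red_tin_c [692.8 -98.3  43.4] 0.78
green_tin_c [542.5 -19.9  50.7] 0.89
caddy [581.6  -8.7  -3.2] 0.66
tcp px [283.31060095 247.43484192] cam centre [596.  61. 384.]
```

View pics/w24.png

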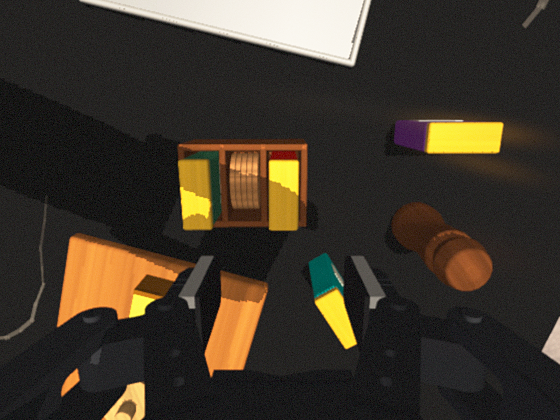

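```bash
python3 -c "
from h import *
p=wristview();c=np.array([bp(p,u,v,98)[:2] for u,v in [(269,160),(299,160),(298.5,230),(270,230)]]);print(c,c.mean(0));g=c.mean(0)
go([g[0],g[1],110],14.8)"
```

```text
[[595.97605643  23.79124544]
 [618.76526718  29.85066547]
 [633.90657354 -25.9366061 ]
 [611.1192104  -31.99469651]] [614.94177689  -1.07234793]
t 38.0 pos [613.9  -2.2 211.2] jaw 14.9 toolx [-0. -0. -1.] q6 -26.0 -> shift cm [10.12  0.08  0.13] yaw 0.02 alt -35.98
```

>>> {"op": "send_rows", "data": {"rows": "0.6 4 0.1 0.1 0;0.6 8 0.1 0.1 0;0.6 11 0.1 0.1 0;0.6 12.5 0.1 0.1 0;0.6 12.5 0.1 0.1 0;0.6 12.5 0.1 0.1 0"}}

```text
time_s: 38.6
eef_pos: [615.1, -0.5, 87.1]
ee_rot: [0.701, -0.092, 0.701, 0.092]
force: [-0.2, -0.0, 0.2]
grip_width: 0.599
```

```bash
python3 look.py w25; python3 -c "
from h import *
p=capture('scene');cv2.imwrite('pics/s25c.png',cv2.resize(p['pixels'][170:290,210:350],None,fx=5,fy=5)[:,:,::-1])"
```

```text
t 38.6 pos [ 6.154e+02 -5.000e-01  8.770e+01] jaw 15.0 toolx [ 0. -0. -1.] q6 -25.9 -> shift cm [  8.64  15.95 -59.45] yaw 2.99 alt -33.01
tcp px [283.41875239 247.54785165] cam centre [597.  63. 261.]
```

View pics/w25.png

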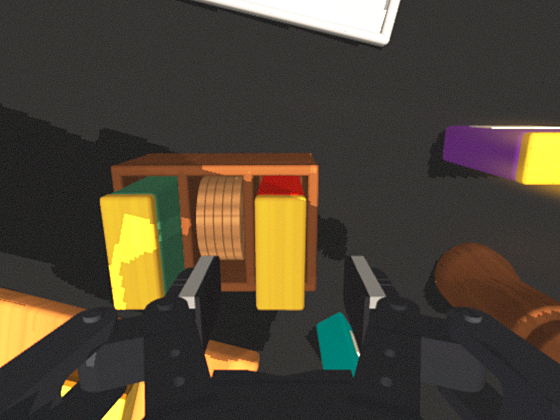

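View pics/s25c.png

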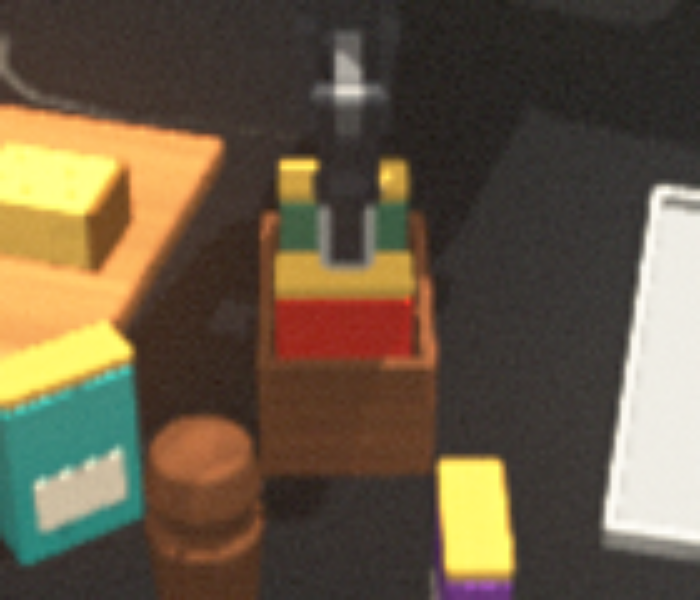

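>>> {"op": "send_rows", "data": {"rows": "0.6 1.5 0 0 0;0.6 3 0 0 0;0.6 3.8 0 0 0;0.6 4.1 0 0 0;0.6 4.1 0 0 0;0 4.1 0 0 0;0 4.1 0 0 0;0 4.1 0 0 0;0 4.1 0 0 0;0 4.1 0 0 0;0 4.1 0 0 0", "grip_force": 40}}

```text
time_s: 39.8
eef_pos: [615.1, -0.3, 46.1]
ee_rot: [0.701, -0.092, 0.701, 0.092]
force: [-0.8, -0.0, 5.8]
grip_width: 0.273
```

```bash
python3 look.py w26; python3 -c "
from h import *
p=capture('scene');cv2.imwrite('pics/s26c.png',cv2.resize(p['pixels'][170:290,210:350],None,fx=5,fy=5)[:,:,::-1])"
```

```text
t 39.9 pos [ 6.151e+02 -3.000e-01  4.610e+01] jaw 15.0 toolx [ 0. -0. -1.] q6 -25.9 -> shift cm [  4.54  15.94 -59.41] yaw 3.0 alt -33.0
tcp px [282.77283389 246.92410098] cam centre [597.  63. 220.]
```

View pics/s26c.png

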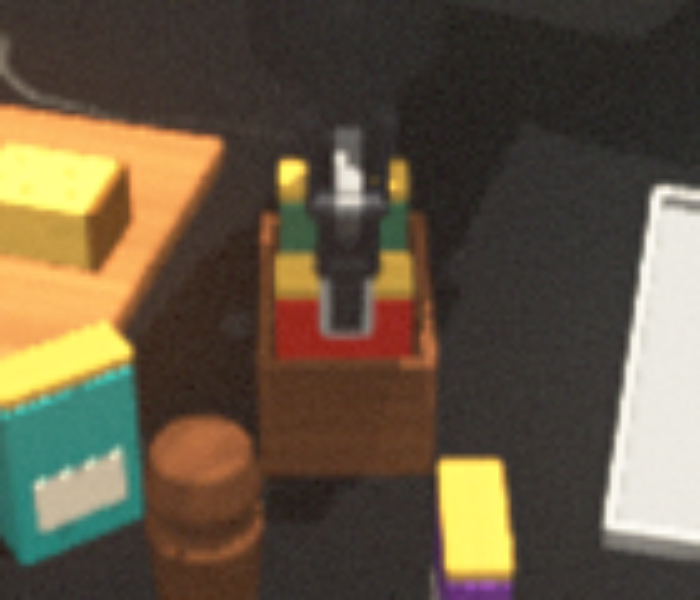

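>>> {"op": "send_rows", "data": {"rows": "0 -1 0 0 0;0 -2.5 0 0 0;0 -4.5 0 0 0;0 -6.5 0 0 0;0 -9 0 0 0;0 -12 0 0 0;0 -15 0 0 0;0 -15 0 0 0"}}

```text
time_s: 40.7
eef_pos: [616.2, -0.4, 200.1]
ee_rot: [0.704, -0.093, 0.698, 0.091]
force: [-0.1, -0.2, -0.5]
grip_width: 0.269
```

```bash
python3 look.py w27; python3 -c "
from h import *
go([595,-273,195],-1.5)"
```

```text
t 40.8 pos [ 6.153e+02 -2.000e-01  1.974e+02] jaw 15.0 toolx [ 0. -0. -1.] q6 -25.9 -> shift cm [ 19.51  15.97 -59.5 ] yaw 3.0 alt -33.0
tcp px [281.18809776 244.38101275] cam centre [597.  63. 374.]
t 40.8 pos [ 6.153e+02 -2.000e-01  1.974e+02] jaw 15.0 toolx [ 0. -0. -1.] q6 -25.9 -> shift cm [  0.25 -25.82  -9.02] yaw 3.3 alt -32.7
```

View pics/w27.png

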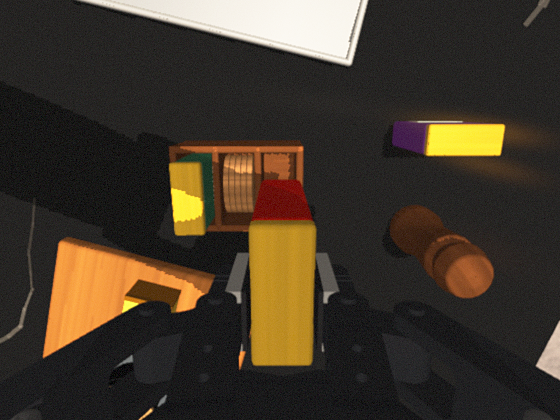

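>>> {"op": "send_rows", "data": {"rows": "0 0 -2 -0.7 0.3;0 0 -5 -1.7 0.6;0 0 -8 -2.8 1;0 0 -11 -3.8 1.4;0 0 -14 -4.9 1.8;0 0 -17 -5.9 2.2;0 0 -20 -7 2.6;0 0 -23 -8 3;0 0 -25 -8.7 3.3;0 0 -25.8 -9 3.3;0 0 -25.8 -9 3.3;0 0 -25.8 -9 3.3"}}

```text
time_s: 41.95
eef_pos: [594.7, -271.5, 195.2]
ee_rot: [0.707, 0.009, 0.707, -0.009]
force: [-0.2, -0.5, -0.4]
grip_width: 0.273
```

```bash
python3 look.py w28; python3 -c "
from h import *
go([595,-273,100],-1.5)
p=capture('scene');cv2.imwrite('pics/s28c.png',cv2.resize(p['pixels'][90:270,100:310],None,fx=3.5,fy=3.5)[:,:,::-1])"
```

```text
t 42.0 pos [ 594.8 -271.3  195.3] jaw -1.4 toolx [-0.  0. -1.] q6 -33.4 -> shift cm [ 19.55  25.64 -60.13] yaw -0.28 alt 35.72
tcp px [282.91334559 246.46312304] cam centre [ 596. -206.  369.]
t 42.0 pos [ 594.8 -271.3  195.3] jaw -1.4 toolx [-0.  0. -1.] q6 -33.4 -> shift cm [ 9.53 -0.17  0.03] yaw 0.02 alt -35.98
```

View pics/s28c.png

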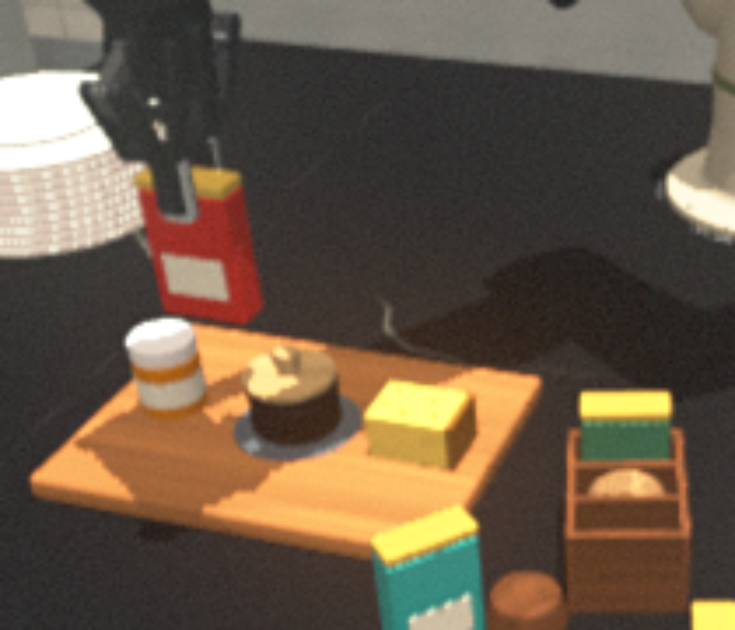

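View pics/w28.png

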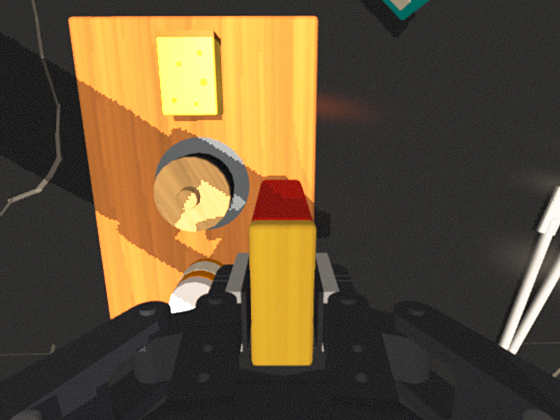

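>>> {"op": "send_rows", "data": {"rows": "0 3 -0.1 0 0;0 6 -0.1 0 0;0 9 -0.1 0 0;0 11.5 -0.1 0 0;0 13 -0.1 0 0;0 13.4 -0.1 0 0;0 13.6 -0.1 0 0;0 13.6 -0.1 0 0"}}

```text
time_s: 42.85
eef_pos: [595.0, -273.9, 60.5]
ee_rot: [0.708, 0.009, 0.707, -0.01]
force: [0.4, 0.1, -1.7]
grip_width: 0.27
```

>>> {"op": "send_rows", "data": {"rows": "0 0.1 0 0 0;0 0.2 0 0 0;0 0.2 0 0 0"}}

```text
time_s: 43.15
eef_pos: [594.8, -273.9, 58.1]
ee_rot: [0.707, 0.009, 0.707, -0.01]
force: [-0.4, 0.7, 3.3]
grip_width: 0.271
```

```bash
python3 look.py w29; python3 -c "
from h import *
p=capture('scene');cv2.imwrite('pics/s29c.png',cv2.resize(p['pixels'][90:270,100:310],None,fx=3.5,fy=3.5)[:,:,::-1]);print(ctrl.sense()['force'])"
```

```text
t 43.2 pos [ 594.8 -273.9   58.1] jaw -1.5 toolx [ 0. -0. -1.] q6 -33.4 -> shift cm [  5.72  25.81 -60.19] yaw -0.3 alt 35.7
tcp px [282.76997802 246.73896349] cam centre [ 596. -208.  232.]
[-1.23993152  0.96567393  5.44767337]
```

View pics/s29c.png

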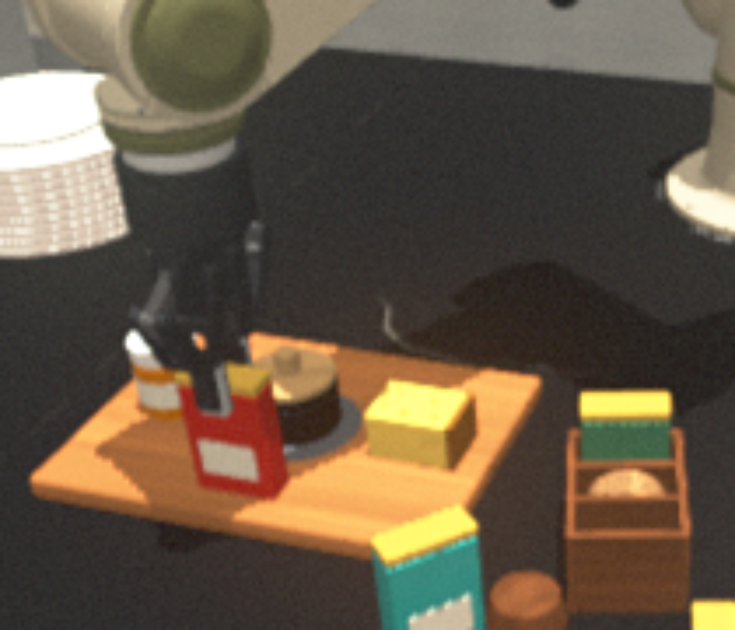

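Standing on the board. Next I release gently (opening 0.5), rise and move away.

>>> {"op": "send_rows", "data": {"rows": "0.35 0 0 0 0;0.5 0 0 0 0;0.55 0 0 0 0;0.55 0 0 0 0;0.55 -1 0 0 0;0.55 -4 0 0 0;0.55 -8 0 0 0;0.55 -12 0 0 0;0.55 -15 0 0 0;0.55 -15 0 0 0;0.55 -15 0 0 0"}}

```text
time_s: 44.35
eef_pos: [594.4, -273.7, 207.8]
ee_rot: [0.707, 0.009, 0.707, -0.01]
force: [0.3, 0.1, -1.3]
grip_width: 0.547
```

```bash
python3 look.py w30 ; python3 -c "
from h import *
go([430,-80,230],-1.5)
p=capture('scene');cv2.imwrite('pics/s30c.png',cv2.resize(p['pixels'][90:270,100:310],None,fx=3.5,fy=3.5)[:,:,::-1])"
```

```text
t 44.4 pos [ 594.1 -273.4  206.6] jaw -1.5 toolx [-0.  0. -1.] q6 -33.4 -> shift cm [ 20.74  25.75 -60.09] yaw -0.3 alt 35.7
tcp px [282.15258884 245.41915609] cam centre [ 596. -208.  381.]
t 44.4 pos [ 594.1 -273.4  206.6] jaw -1.5 toolx [-0.  0. -1.] q6 -33.4 -> shift cm [ -2.31  18.91 -16.92] yaw -0.0 alt 36.0
```

View pics/w30.png

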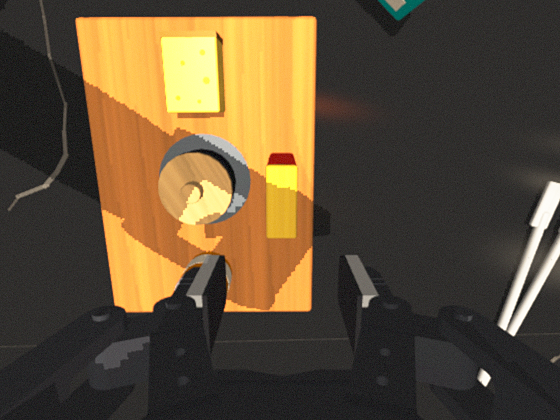

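View pics/s30c.png

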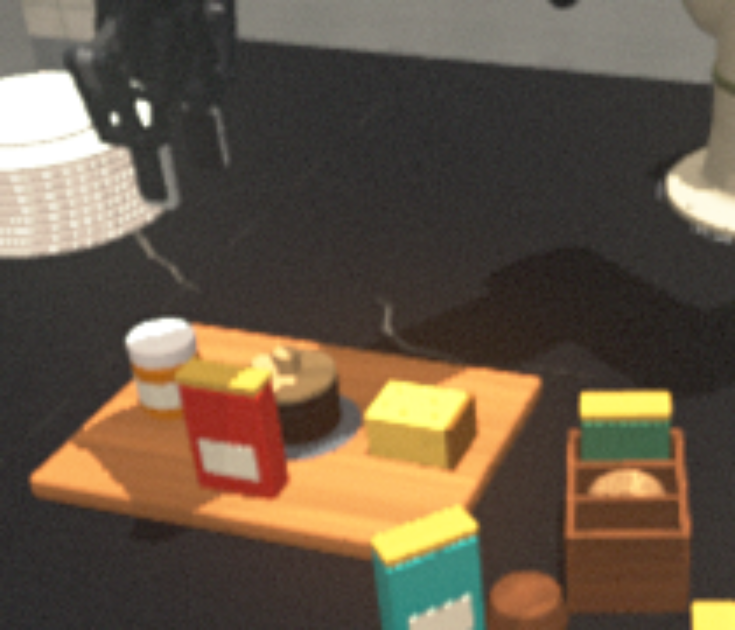

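Everything stands. I'll move the arm away for a clear top view and check the positions.

>>> {"op": "send_rows", "data": {"rows": "0.55 -2.3 19 -14 0;0.55 -2.3 19 -14 0;0.55 -2.3 38 -20 0;0.55 -2.3 38 -20 0;0.55 -2.3 38 -20 0;0.55 -2.3 38 -20 0;0.55 -2.3 38 -20 0;0.55 -2.3 38 -20 0;0.55 -2.3 38 -20 0;0.55 -2.3 38 -20 0"}}

```text
time_s: 45.45
eef_pos: [402.7, 114.1, 229.8]
ee_rot: [0.707, 0.008, 0.708, -0.008]
force: [0.5, -0.5, 1.0]
grip_width: 0.548
```

```bash
python3 - <<'E'
from h import *
for c in ['scene','top']:
    p=capture(c); save(p,c+'F')
    for n in ['board','ramekin_c','lid_c','cheese_c','jar_c','red_tin_c','green_tin_c','mill_c']:
        for d in nets.spot_point(p,n)[:4]:
            X=np.array(d['location'])-[517,-271.3,0]; a=-0.026; b=[X[0]*np.cos(a)+X[1]*np.sin(a),-X[0]*np.sin(a)+X[1]*np.cos(a),X[2]]
            print(c,n,np.round(d['location'],0),'board',np.round(b,0),round(d['confidence'],2))
E
```

```text
scene board [ 521. -273.    0.] board [ 4. -2.  0.] 0.64
scene ramekin_c [ 516. -272.   38.] board [-1. -0. 38.] 0.6
scene lid_c [ 514. -268.   66.] board [-3.  3. 66.] 0.67
scene cheese_c [ 518. -177.   34.] board [-2. 95. 34.] 0.58
scene jar_c [ 513. -371.   45.] board [  -1. -100.   45.] 0.94
scene jar_c [305. 281.  41.] board [-226.  546.   41.] 0.93
scene red_tin_c [ 696. -100.   46.] board [175. 176.  46.] 0.67
scene red_tin_c [ 594. -275.   66.] board [77. -2. 66.] 0.62
scene red_tin_c [741.  79.  48.] board [215. 356.  48.] 0.56
scene red_tin_c [548. -16.  50.] board [ 24. 256.  50.] 0.44
scene green_tin_c [546. -17.  51.] board [ 22. 255.  51.] 0.69
scene mill_c [766. -15.  65.] board [242. 263.  65.] 0.61
top board [ 518. -274.    4.] board [ 2. -3.  4.] 0.66
top board [544. -16.  56.] board [ 20. 255.  56.] 0.6
top ramekin_c [ 512. -273.   40.] board [-5. -2. 40.] 0.54
top lid_c [ 513. -274.   68.] board [-4. -3. 68.] 0.83
top lid_c [543. -16.  52.] board [ 19. 256.  52.] 0.17
top cheese_c [ 522. -176.   42.] board [ 2. 95. 42.] 0.6
top jar_c [ 516. -364.   49.] board [  1. -92.  49.] 0.62
top red_tin_c [700. -96.  49.] board [178. 180.  49.] 0.79
top red_tin_c [743.  81.  44.] board [217. 358.  44.] 0.77
top red_tin_c [ 596. -275.   66.] board [79. -2. 66.] 0.56
top green_tin_c [546. -14.  55.] board [ 22. 258.  55.] 0.85
top mill_c [767. -20.  70.] board [244. 258.  70.] 0.79
```

View pics/topF.png

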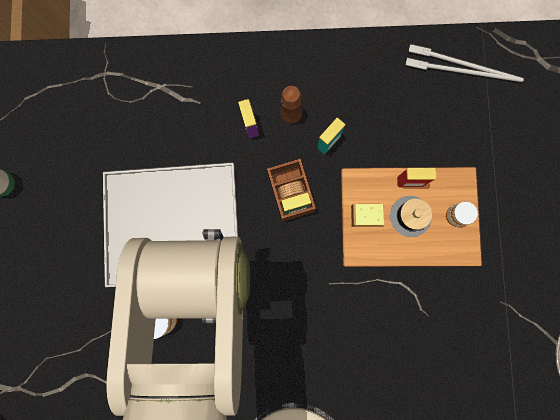

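```bash
python3 -c "
from h import *
s=ctrl.sense();print(s['force'],abs(s['dq']).max());print(workorder.finish_job())"
```

```text
[-0.13398332  0.27764447 -0.12489767] 0.0018621445314487876
the job is handed in; nothing more can be done
None
```

The board is laid up and the job handed in at about 46 s of the 141 s allowed. No verdict was reported.

The last scene and top pictures put everything within tolerance, using the networks (good to about 4 mm) and my own measure of the board:

| Item | Off its target | Limit |
|---|---|---|
| Ramekin | 1–5 mm | 15 mm |
| Lid, from the ramekin's axis | 1–5 mm | 7 mm |
| Cheese | about 4 mm | 20 mm |
| Jar | 2–6 mm | 20 mm |
| Red tin | about 2 mm | 16 mm |

The lid looks seated in the pictures, and the tin's broad face is towards the ramekin. All five stand upright. The green tin and pepper mill show no movement beyond network noise, and I left the look-alikes alone.

- **First grasp missed:** the first ramekin grasp closed on nothing, and the ramekin stayed where it was.
- **Finger-tip height:** the finger tips sit about 19 mm higher than the reported TCP. I corrected for this in every later grasp.
- **Lid reading:** the two cameras disagreed on the lid by about 6 mm across the board, near its 7 mm limit. Close-up wrist pictures during and after seating showed it centred to within 2–3 mm.

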